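Pour bearing balls into the demagnetiser and start it

TASK

Pick up the cup and pour all six steel balls out of it into the open pan on top of the demagnetiser, then stand the empty cup upright on the steel plate again and let go of it. After that, press the demagnetiser's plunger fully down to its stop and let it come up again. Leave the spray can, the yoke and the steel block where they are.

Things in the scene. Friction and masses are not known exactly. Their poses are not given: they have to be found in the camera images.
- cup: Open round aluminium cup, 75 mm tall, standing on the steel plate with six balls inside. Origin: centre of its underside; z runs up its axis to the mouth. Outside diameter 57 mm and straight from the bottom up to 56 mm (grip it on this straight part), then flaring to 68 mm at the rim; wall 3 mm, bottom 4 mm thick. No handle. 0.1 to 0.2 kg empty, 0.3 to 0.4 kg with the balls.
- cup_rim (a point): Centre of the cup's mouth, 75 mm above its underside.
- plate: Flat dark steel test plate fixed on the bench, 180 x 180 x 10 mm; origin at the centre of its underside, its sides along its x and y. Its top is 10 mm above the bench.
- demag: Bench demagnetiser fixed on the bench: grey housing 180 mm (its x) x 280 mm (its y) x 55 mm high, origin at the centre of its underside. On top of it stand an open square steel pan (centre at y = -50 mm) and a black mushroom-shaped spring plunger (at y = +90 mm). It is either left or right of the robot, and the plate on the other side.
- pan_floor (a point): Centre of the pan's inner floor, 59 mm above the bench, axes as the demagnetiser's. The pan is 160 x 160 mm outside, walls 4 mm thick; its rim is 46 mm above this point (105 mm above the bench).
- plunger_top (a point): Centre of the top of the plunger's head; 104 mm above the bench when up. The head is 44 mm across and 13 mm thick with a flat top 26 mm across; it moves straight down.
- plunger (a joint): Travel of the plunger in m: 0 up, 0.016 fully down at its stop. The spring takes 3 N to start and 10 N at the stop, and pushes it up again when released.
- can: Bystander: upright spray can 66 mm across, 190 mm tall, in the middle between the plate and the demagnetiser. Origin: centre of its underside.
- yoke: Bystander: black and yellow magnetising yoke standing on two steel legs, 50 x 150 x 120 mm high, at the far side behind the spray can. Origin: centre of its underside at bench level.
- block: Bystander: flat steel block 100 x 40 x 22 mm lying close to the robot, between the plate and the demagnetiser. Origin: centre of its underside.
- ball0_center (a point): Centre of one of the six steel bearing balls, 20 mm in diameter, 33 g, lying in the cup at the start in two layers of three.
- ball1_center (a point): Centre of one of the six steel bearing balls, 20 mm in diameter, 33 g, lying in the cup at the start in two layers of three.
- ball2_center (a point): Centre of one of the six steel bearing balls, 20 mm in diameter, 33 g, lying in the cup at the start in two layers of three.
- ball3_center (a point): Centre of one of the six steel bearing balls, 20 mm in diameter, 33 g, lying in the cup at the start in two layers of three.
- ball4_center (a point): Centre of one of the six steel bearing balls, 20 mm in diameter, 33 g, lying in the cup at the start in two layers of three.
- ball5_center (a point): Centre of one of the six steel bearing balls, 20 mm in diameter, 33 g, lying in the cup at the start in two layers of three.
Things that resemble listed ones, but are neither listed nor needed, are in the scene too. Of the things that look like the cup, the largest one is meant.

How it is judged:
On the way, in this order (a step that is already met when the one before it is completed fails the run):
1. the cup is tipped by more than 40 degrees with its mouth over the pan (within 140 mm of its middle) (angle between cup's own z axis and vertical above 0.7 rad and horizontal distance between cup_rim and pan_floor below 0.14 m and z of cup_rim in the frame of pan_floor above 0.02 m), for 0.05 s.
2. all six balls are in the pan (x of ball0_center in the frame of pan_floor between -0.075 and 0.075 m and y of ball0_center in the frame of pan_floor between -0.075 and 0.075 m and z of ball0_center in the frame of pan_floor between 0 and 0.045 m and x of ball1_center in the frame of pan_floor between -0.075 and 0.075 m and y of ball1_center in the frame of pan_floor between -0.075 and 0.075 m and z of ball1_center in the frame of pan_floor between 0 and 0.045 m and x of ball2_center in the frame of pan_floor between -0.075 and 0.075 m and y of ball2_center in the frame of pan_floor between -0.075 and 0.075 m and z of ball2_center in the frame of pan_floor between 0 and 0.045 m and x of ball3_center in the frame of pan_floor between -0.075 and 0.075 m and y of ball3_center in the frame of pan_floor between -0.075 and 0.075 m and z of ball3_center in the frame of pan_floor between 0 and 0.045 m and x of ball4_center in the frame of pan_floor between -0.075 and 0.075 m and y of ball4_center in the frame of pan_floor between -0.075 and 0.075 m and z of ball4_center in the frame of pan_floor between 0 and 0.045 m and x of ball5_center in the frame of pan_floor between -0.075 and 0.075 m and y of ball5_center in the frame of pan_floor between -0.075 and 0.075 m and z of ball5_center in the frame of pan_floor between 0 and 0.045 m), for 0.2 s.
3. the cup stands upright on the steel plate, let go (x of cup in the frame of plate between -0.085 and 0.085 m and y of cup in the frame of plate between -0.085 and 0.085 m and z of cup in the frame of plate between 0.006 and 0.014 m and angle between cup's own z axis and vertical below 0.08 rad and contact force between the fingers and cup below 0.05 N and linear speed of cup below 0.02 m/s), for 0.2 s.
4. the plunger is pressed down to its stop (at least 14 of 16 mm) (value of joint plunger above 0.014 m), for 0.05 s.
At the end, for the whole second after the job is handed in: All six balls lie in the pan (below its rim), the cup stands at rest and let go on the steel plate (its centre over the plate, at most 4.5 degrees off upright), and the plunger is up again (within 3 mm) (all of step 2 and all of step 3 and value of joint plunger below 0.003 m); the robot touches nothing.
It fails at once if the spray can is moved by more than 30 mm or tipped (distance of can from where it was at the start of the episode above 0.03 m or angle between can's own z axis and vertical above 0.3 rad).
It fails at once if the yoke is moved by more than 30 mm or tipped (distance of yoke from where it was at the start of the episode above 0.03 m or angle between yoke's own z axis and vertical above 0.3 rad).
It fails at once if the steel block is moved by more than 30 mm or tipped (distance of block from where it was at the start of the episode above 0.03 m or angle between block's own z axis and vertical above 0.3 rad).
It also fails if it takes over 72 s, if anything falls off the work surface, if the arm or the gripper's body presses on something with over 40 N, if the wrist force passes 120 N, or if a joint passes its speed limit or range.

ROBOT

A 6-joint arm with a two-finger parallel gripper is mounted at the origin on the work surface. World frame = base frame: x ahead of the robot, y to its left, z up, the work surface at z = 0. Lengths are in m, angles in rad, forces in N, time in s.
With the tool pointing down it reaches from about 0.375 to 0.975 m from the base axis. Payload 3.8 kg.
Tool frame: the origin (TCP) lies at the centre of the arm's flange, where the gripper is bolted on; the fingertips stand 173 mm ahead of it and the grasp point (between the pads) lies 155 mm ahead of it; z points along the fingers, y is the line along which they close (so a half turn about z gives the same grasp; the last joint's range is limited). The gripper opens to 85 mm and grips with 20 to 120 N. Pads are 22 mm wide; open, the fingers measure 114 mm over their backs; the gripper's body (76 mm by 85 mm) begins 54 mm behind the grasp point. The pads swing forward as they close: fully open they stand 13 mm farther back than shut.
Start: joints at [-1.156, 0.264, 1.604, -0, 1.274, -0.037], TCP at [0.295, -0.607, 0.405] pointing down, gripper open.
Joint ranges: [-2.63, 2.63], [-0.94, 2.18], [0.31, 2.57], [-1.31, 4.45], [0, 2.66], [-2.55, 2.55]. Speed limits (rad/s): [2.57, 2.57, 3.14, 3.14, 3.14, 3.14].

INTERFACE

Orientations are given as [roll, pitch, yaw] about the fixed x, y, z axes, in that order (R = Rz(yaw) Ry(pitch) Rx(roll)).
In Python, from workcell import * gives the robot as it stands. The module is installed in compiled form; this text tells all that it offers.
- The arm moves only by the tool send_rows, never from a script. Its argument "moves" is a list of rows, each a list of 3 entries, a list of its own where there are three numbers: the shift along the tool's x, y, z normalised to -1 to 1, where 1 is 20 cm, then the turn about the tool's z normalised to -1 to 1, where 1 is pi rad, then the opening, from -1 (shut) to 1 (fully open). In form: [[[tx, ty, tz], twist, fingers], ...]. A call has 1 to 20 rows; each row is the pose to reach, as a shift and turn from the pose commanded when the call began, along the tool's axes at that moment, turning the shorter way round; what a row does not reach only later rows make up. A row lasts 1/12 s, in which the tool goes at most 41.7 mm and 7.16 degrees, less where a joint would pass 70% of its speed; a pose out of reach is approached as far as the arm can. A call with a number of a shift or a turn outside -1 to 1 is refused whole. A call with a gripper value outside its range is refused whole. The fingers move at their own pace and stop on an object; "force" is the grip in N (left out, the last holds). Time passes only in rows, so rows that repeat a pose let the fingers close. It gives the time, the measured TCP pose, the force, the opening and the grip force at its end, in the units of the state.
- read_state(): the state, without advancing time (a new reading comes with each control period).
- snapshot(name): name is "side" or "top"; returns (picture, depth): 420x560x3 uint8, blue, green, red; 420x560 float32, m along the optical axis (not along the pixel's ray), 0 where there is no reading.
- camera_info(name): a dict with "K" (3x3 intrinsics, pixels), "xyz" and "rotation" of the camera in the world. Camera axes: x right, y down, z forward; pixel columns grow to the right and rows downward; lengths in m; the calibration is good to about 2 mm. A picture is of the moment at which its call begins. camera_info takes no time and is no camera call.
- sign_off(): hands the job in; it is judged then, once.
Trained networks look in the newest picture that a camera, given by its name, has taken for a name from the list of things; names that differ only in an ending like _2 or _b are one class to them, and where a whole thing is asked for, a point or a joint stands for the part that bears it (a point fixed in the world has none). Each returns a list of dicts, best first, with "conf" (0 to 1); they miss things now and then, are a little off and sometimes report something else, mostly with a low value. They report only what shows in the picture. A call takes as long as a camera call. They do not tell look-alikes from the thing itself.
- masks_of(camera, label): "mask" (420x560 bool, what is visible of it) and "location" ([column, row] in pixels, amid what is visible of it).
- mark_of(camera, label): "location" ([column, row] in pixels: a listed point, or the origin of a listed thing).
The state is a dict: "time_s": time; "q": joint angles; "qvel": joint speeds; "joint_torque": joint torques, N m; "position": TCP position; "tool_rot": TCP orientation; "wrist_force": force on the tool from outside, world axes, zero at the start; "moment": the same for the moment, N m; "gripper_width": opening from 0.0 (shut) to 1.0 (fully open); "finger_force": force on a finger pad.
Only numpy, scipy, OpenCV 4.12 (cv2) and the standard library are available. Lean on these libraries where they do the work, as an engineer would, in place of code of your own. Each camera call takes 0.05 s, during which the arm holds its last target. There are 200 camera calls.

## Working session

There is one attempt and no reset: what is moved stays moved. The work goes in short steps, Python scripts to look and compute and a tool call to move; the robot and the scene stay as the last step left them, time stands still between calls to the robot, and variables do not carry over. Pictures are saved under pics/ and viewed, at most 10 in all, crops included, and the job is handed in when it is done.

Besides the shell and the picture viewer there is one more tool, called after "Emit:" as name(argument=value, ...) on one line, values as JSON. send_rows: Moves the arm, as the interface text tells. Its arguments: {"type":"object","properties":{"moves":{"type":"array","items":{"type":"array"}},"force":{"type":"number"}},"required":["moves"]}

```bash
mkdir -p pics
cat > h.py <<'E'
from workcell import *
import numpy as np, cv2
def w(cam,uv,d):
    i=camera_info(cam);K=np.array(i["K"]);p=np.linalg.inv(K)@[uv[0],uv[1],1]*d
    return np.array(i["rotation"])@p+np.array(i["xyz"])
def wz(cam,uv,z):
    i=camera_info(cam);K=np.array(i["K"]);r=np.array(i["rotation"])@(np.linalg.inv(K)@[uv[0],uv[1],1]);o=np.array(i["xyz"])
    return o+r*(z-o[2])/r[2]
def cloud(cam,D):
    i=camera_info(cam);K=np.array(i["K"]);v,u=np.mgrid[:420,:560]
    p=np.stack([u,v,np.ones_like(u)],-1)@np.linalg.inv(K).T*D[...,None]
    return p@np.array(i["rotation"]).T+np.array(i["xyz"])
E
python3 - <<'E'
from h import *
np.set_printoptions(precision=3,suppress=True)
s=read_state();print({k:np.round(v,3) for k,v in s.items()})
for c in("top","side"):
    P,D=snapshot(c);cv2.imwrite(f"pics/{c}0.png",P);np.save(c+"0.npy",D)
    print(c,camera_info(c)["rotation"],camera_info(c)["xyz"])
    for l in("cup","cup_rim","plate","demag","pan_floor","plunger_top","can","yoke","block"):
        for f in mark_of(c,l)[:4]: print(l,np.round(f["location"],1),round(f["conf"],2))
E
```

```text
{'time_s': np.float64(0.0), 'q': array([-1.156,  0.265,  1.605, -0.   ,  1.274, -0.037]), 'qvel': array([ 0.   ,  0.   ,  0.001, -0.   ,  0.   , -0.   ]), 'joint_torque': array([  0.001, -51.512, -36.732,  -0.   ,   0.013,   0.   ]), 'position': array([ 0.295, -0.607,  0.403]), 'tool_rot': array([-3.139, -0.   ,  0.452]), 'wrist_force': array([ 0.283,  0.628, -0.457]), 'moment': array([ 0.014,  0.016, -0.017]), 'finger_force': np.float64(0.0), 'gripper_width': np.float64(0.994)}
top [-3.021 -0.004 -1.574] [0.439 0.004 1.146]
cup [396.1 159.9] 0.85
cup [414.  216.4] 0.71
cup [439.8 153.8] 0.59
cup_rim [447.4 151.2] 0.87
cup_rim [426.8 213.7] 0.7
cup_rim [400.4 156.7] 0.61
cup_rim [192.6 246.3] 0.41
plate [411.4 229.6] 0.92
demag [179.5 258.6] 0.87
demag [420.5 220.5] 0.41
pan_floor [192.5 247.1] 0.86
plunger_top [124.8 271.2] 0.88
can [288.9 168.9] 0.59
yoke [296.1 126.2] 0.56
block [283.4 314.6] 0.81
block [407.7 216.2] 0.18
block [176.2 257.7] 0.17
side [-2.415  0.019 -0.135] [ 0.5   -0.678  0.839]
cup [354.3 305.8] 0.74
cup [293.6 332. ] 0.62
cup [362.6 348.6] 0.58
cup [277.7 331.9] 0.18
cup_rim [365.7 338. ] 0.8
cup_rim [298.9 313.8] 0.77
cup_rim [353.7 293.8] 0.63
cup_rim [297.2 325.1] 0.43
plate [274.8 332.1] 0.76
demag [244.4 175.4] 0.93
plunger_top [222.7 126.4] 0.68
can [325.2 227. ] 0.66
can [241.5 175. ] 0.34
yoke [287.4 329.1] 0.71
yoke [359.8 231.5] 0.59
yoke [286.8 324.4] 0.33
block [197.2 240.4] 0.87
```

View pics/top0.png

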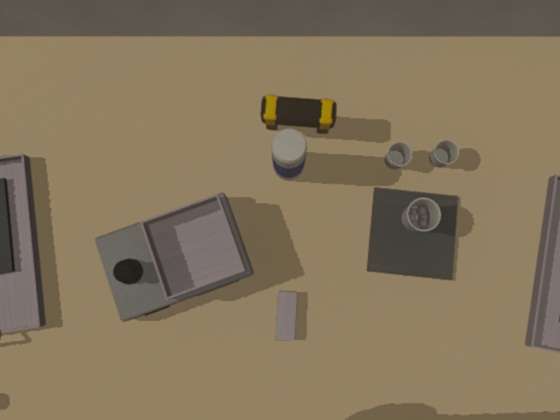

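View pics/side0.png

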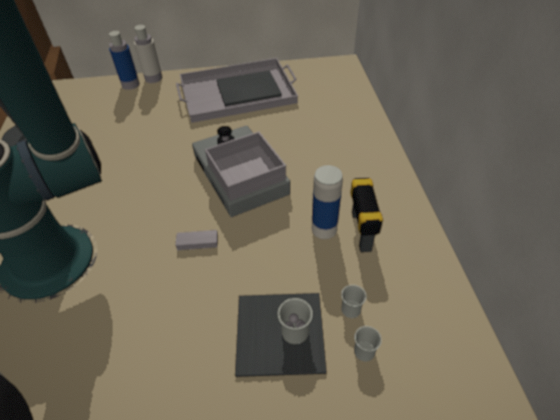

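The top picture shows three cup-like things at pixels (422,215), (400,156) and (445,153). The one at (422,215) is the largest, holds the balls and stands on the plate, so I choose it. The can is at (289,155), the pan at (194,247), the plunger at (127,271) and the block at (287,315). The side view agrees, with the cup at (294,320).

```bash
python3 - <<'E'
s=open('h.py').read()
s=s.replace('import numpy as np, cv2','import numpy as np, cv2\nfrom scipy.spatial.transform import Rotation as Rn').replace('np.array(i["rotation"])','Rn.from_euler("xyz",i["rotation"]).as_matrix()')
open('h.py','w').write(s)
E
python3 - <<'E'
from h import *
np.set_printoptions(precision=4,suppress=True)
D=np.load("top0.npy");C=cloud("top",D);z=C[...,2]
P=cv2.imread("pics/top0.png")
print("bench z",np.median(z[330:380,330:400]), "invalid",(D==0).mean())
def rect(m,name):
    n,l,st,ce=cv2.connectedComponentsWithStats(m.astype(np.uint8))
    k=1+np.argmax(st[1:,4]);q=C[l==k];c,wh,a=cv2.minAreaRect((q[:,:2]*1000).astype(np.float32))
    print(name,st[k,4],np.round(c,1),np.round(wh,1),round(a,1),"z",np.percentile(q[:,2],[5,50,95]))
def win(m,r0,r1,c0,c1):
    o=np.zeros_like(m);o[r0:r1,c0:c1]=m[r0:r1,c0:c1];return o
rect(win((z>.004)&(z<.02),185,285,360,465),"plate")
rect(win(z>.03,185,325,90,255),"demag")
rect(win(z>.098,185,305,90,255),"pan rim")
rect(win(z>.095,250,290,105,145),"plunger")
rect(win(z>.03,125,185,265,312),"can all"); rect(win(z>.17,125,185,265,312),"can top")
rect(win(z>.03,85,140,255,342),"yoke");rect(win(z>.012,285,345,270,302),"block")
for n,a in(("cup",(190,240,398,445)),("c2",(140,172,382,415)),("c3",(137,172,428,462))):
    rect(win(z>.04,*a),n);
    zz=C[a[0]:a[1],a[2]:a[3]]; print(np.nanmax(zz[...,2]))
m=win(z>.077,190,240,398,445);q=C[m];c,r=cv2.minEnclosingCircle((q[:,:2]*1000).astype(np.float32));print("rim",c,r,np.percentile(q[:,2],[50,99]))
for l,zz in(("cup_rim",.085),("pan_floor",.059),("plunger_top",.104)):
    print(l,[ (wz("top",f["location"],zz)[:2],f["conf"]) for f in mark_of("top",l)[:3]])
for l,zz in(("cup_rim",.085),("plunger_top",.104),("pan_floor",.059)):
    print("side",l,[ (wz("side",f["location"],zz)[:2],f["conf"]) for f in mark_of("side",l)[:3]])
cv2.imwrite("pics/crop.png",cv2.resize(P[130:290,350:480],None,fx=4,fy=4,interpolation=2)[:600])
E
```

```text
bench z -0.0005503733511375009 invalid 0.0039880952380952385
plate 6142 [ 530.6 -270. ] [183.8 182.2] 83.6 z [0.006  0.0095 0.0131]
demag 12451 [479.9 197.7] [206.3 337.6] 19.6 z [0.0509 0.0571 0.1032]
pan rim 801 [494.3 144.3] [197.2 227.4] 19.5 z [0.0997 0.1039 0.1072]
plunger 395 [452.4 312.3] [42.6 41.7] 18.0 z [0.097  0.1014 0.1053]
can all 1427 [574.1   3.3] [ 65.1 268.5] 84.8 z [0.0622 0.1873 0.1916]
can top 995 [573.5  -5.7] [ 62.6 268.1] 90.0 z [0.1772 0.1887 0.1919]
yoke 2195 [616.6 -11.8] [150.1 355.7] 85.0 z [0.0865 0.1181 0.1223]
block 959 [375.2  -0.9] [ 39.9 127.6] 87.0 z [0.0178 0.0213 0.025 ]
cup 724 [ 495.6 -157.4] [ 65.8 335.6] 30.3 z [0.042  0.0695 0.0856]
1.1463618932424116
c2 223 [ 579.2 -120.4] [ 49.5 373.6] 44.5 z [0.0421 0.0532 0.0592]
1.1463618932424116
c3 235 [ 695.8 -331.7] [51.2 50.3] 8.4 z [0.0428 0.0527 0.0591]
1.1463618932424116
rim (510.3135070800781, -148.6700439453125) 168.4502716064453 [0.0833 1.1464]
cup_rim [(array([ 0.6897, -0.3254]), 0.87), (array([ 0.5632, -0.2796]), 0.7), (array([ 0.6786, -0.2304]), 0.61)]
pan_floor [(array([0.4996, 0.188 ]), 0.86)]
plunger_top [(array([0.4513, 0.3093]), 0.88)]
side cup_rim [(array([ 0.6843, -0.341 ]), 0.8), (array([ 0.569 , -0.2737]), 0.77), (array([ 0.6849, -0.2455]), 0.63)]
side plunger_top [(array([0.4468, 0.3246]), 0.68)]
side pan_floor []
```

View pics/crop.png

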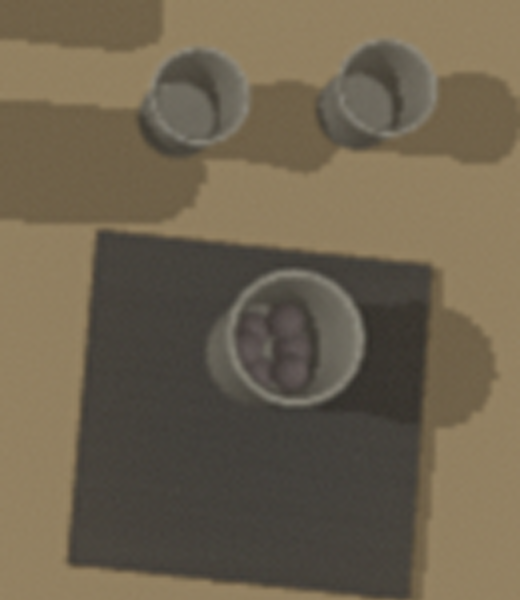

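The crop confirms it: the cup in the middle (crop pixel (297,338), so about (424,214) in the picture) is clearly the largest and is the only one with balls. The other two are smaller and empty. I'll refine the measurements next, leaving out invalid depth pixels.

Run:
```python
from h import *
from scipy.optimize import least_squares
np.set_printoptions(precision=4,suppress=True)
for cam in("top","side"):
    D=np.load(cam+"0.npy");C=cloud(cam,D)
    C[D==0]=np.nan;q=C.reshape(-1,3);q=q[np.isfinite(q[:,2])]
    def sel(cx,cy,r,z0,z1): return q[(np.hypot(q[:,0]-cx,q[:,1]-cy)<r)&(q[:,2]>z0)&(q[:,2]<z1)]
    def rect(p,n):
        if len(p)<10: return print(n,len(p))
        c,wh,a=cv2.minAreaRect((p[:,:2]*1000).astype(np.float32));print(cam,n,len(p),np.round(c,1),np.round(wh,1),round(a,1),np.median(p[:,2]))
    def circ(p,n):
        f=least_squares(lambda x:np.hypot(p[:,0]-x[0],p[:,1]-x[1])-x[2],[*p[:,:2].mean(0),.03],loss="soft_l1",f_scale=.002).x;c,r=cv2.minEnclosingCircle((p[:,:2]*1000).astype(np.float32))
        print(cam,n,len(p),"fit",f,"enc",np.round(c,1),round(r,1))
    circ(sel(.567,-.277,.05,.080,.09),"cup rim")
    circ(sel(.567,-.277,.05,.025,.055),"cup wall")
    rect(sel(.53,-.27,.16,.005,.013),"plate")
    rect(sel(.5,.19,.125,.1,.11),"pan rim")
    circ(sel(.452,.312,.03,.09,.11),"plunger")
    rect(sel(.48,.23,.19,.05,.06),"demag")
    circ(sel(.575,.0,.06,.17,.2),"can"); rect(sel(.68,-.02,.12,.1,.13),"yoke");rect(sel(.375,0,.08,.015,.026),"block")
    circ(sel(.68,-.23,.04,.05,.07),"c2");circ(sel(.69,-.33,.04,.05,.07),"c3")
```

```text
top cup rim 202 fit [ 0.5629 -0.2729  0.0316] enc [ 563.7 -273.2] 34.1
top cup wall 488 fit [ 0.5629 -0.2737  0.0193] enc [ 562.1 -272.1] 28.0
top plate 5821 [ 532.2 -266.1] [308.3 284.8] 23.9 0.009370921316157466
top pan rim 832 [491.3 206.3] [160.6 212.9] 20.0 0.10385250874957996
top plunger 410 fit [0.4523 0.3116 0.0153] enc [451.6 313. ] 22.2
top demag 8914 [482.8 227.9] [179.2 279.1] 19.9 0.05589997499315158<stdin>:12: RuntimeWarning: Mean of empty slice.
  ret = um.true_divide(
Traceback (most recent call last):
ValueError: Initial guess is outside of provided bounds
```

Emit:
send_rows(moves=[[[0, 0.5, 0], 0, 1], [[0, 1, 0], 0, 1], [[0, 1, 0], 0, 1], [[0, 1, 0], 0, 1], [[0, 1, 0], 0, 1], [[0, 1, 0], 0, 1]])

```text
time_s: 1.8
position: [0.3839, -0.7914, 0.3985]
tool_rot: [-3.14, -0.0, 0.452]
wrist_force: [-0.3, 1.3, -2.3]
gripper_width: 0.995
finger_force: 0.0
```

Emit:
send_rows(moves=[[[0, 1, 0], 0, 1], [[0, 1, 0], 0, 1], [[0, 1, 0], 0, 1], [[0, 1, 0], 0, 1], [[0, 1, 0], 0, 1], [[0, 1, 0], 0, 1]])

```text
time_s: 2.3
position: [0.4472, -0.9217, 0.378]
tool_rot: [3.125, -0.0, 0.452]
wrist_force: [0.1, -0.0, -2.1]
gripper_width: 1.001
finger_force: 0.0
```

```bash
python3 -c "
from h import *
print({k:np.round(v,3) for k,v in read_state().items()})"
```

```text
{'time_s': np.float64(2.3), 'q': array([-1.143e+00,  1.117e+00,  3.170e-01,  1.000e-03,  1.691e+00,
       -2.400e-02]), 'qvel': array([ 0.001, -0.05 ,  0.006,  0.   , -0.079,  0.001]), 'joint_torque': array([ 8.90000e-02, -1.00905e+02, -4.50220e+01,  1.10000e-02,
       -8.20000e-02,  2.00000e-03]), 'position': array([ 0.447, -0.922,  0.378]), 'tool_rot': array([ 3.125, -0.   ,  0.452]), 'wrist_force': array([ 0.118, -0.006, -2.092]), 'moment': array([-0.008,  0.006,  0.025]), 'finger_force': np.float64(0.0), 'gripper_width': np.float64(1.001)}
```

Emit:
send_rows(moves=[[[0, 1, 0], 0, 1], [[0, 1, 0], 0, 1], [[0, 1, 0], 0, 1], [[0, 1, 0], 0, 1]])

```text
time_s: 2.63
position: [0.4523, -0.9321, 0.3697]
tool_rot: [3.075, 0.0, 0.452]
wrist_force: [0.4, -0.1, -0.4]
gripper_width: 1.001
finger_force: 0.0
```

Emit:
send_rows(moves=[[[0, -0.3, 0], 0, 1], [[0, -0.3, 0], 0, 1], [[0, -0.3, 0], 0, 1]])

```text
time_s: 2.88
position: [0.4244, -0.8743, 0.3563]
tool_rot: [3.092, -0.0, 0.452]
wrist_force: [-0.2, 0.7, -1.3]
gripper_width: 0.999
finger_force: 0.0
```

```bash
python3 -c "
from h import *
print({k:np.round(v,3) for k,v in read_state().items()})"
python3 - <<'E'
from h import *
from scipy.optimize import least_squares
np.set_printoptions(precision=4,suppress=True)
D=np.load("top0.npy");C=cloud("top",D);C[D==0]=np.nan
q=C.reshape(-1,3);q=q[np.isfinite(q[:,2])]
def sel(cx,cy,r,z0,z1): return q[(np.hypot(q[:,0]-cx,q[:,1]-cy)<r)&(q[:,2]>z0)&(q[:,2]<z1)]
def rect(p,n):
    c,wh,a=cv2.minAreaRect((p[:,:2]*1000).astype(np.float32));print(n,len(p),np.round(c,1),np.round(wh,1),round(a,1),np.median(p[:,2]))
rect(sel(.575,.0,.06,.17,.2),"can"); rect(sel(.68,-.02,.12,.1,.13),"yoke");rect(sel(.375,0,.08,.015,.026),"block")
rect(sel(.53,-.27,.132,.006,.012),"plate")
p=sel(.488,.188,.13,.1,.11);p=p[np.hypot(p[:,0]-.452,p[:,1]-.312)>.035];rect(p,"pan rim")
rect(sel(.567,-.277,.05,.080,.09),"cup rim")
E
```

```text
{'time_s': np.float64(2.883), 'q': array([-1.145,  0.892,  0.753,  0.002,  1.448, -0.026]), 'qvel': array([-0.002, -0.344,  0.514,  0.002, -0.272, -0.002]), 'joint_torque': array([-2.5400e-01, -8.8556e+01, -4.2957e+01, -2.7000e-02, -5.1300e-01,
       -2.0000e-03]), 'position': array([ 0.424, -0.874,  0.356]), 'tool_rot': array([ 3.092, -0.   ,  0.452]), 'wrist_force': array([-0.217,  0.678, -1.314]), 'moment': array([0.071, 0.03 , 0.085]), 'finger_force': np.float64(0.0), 'gripper_width': np.float64(0.999)}
can 0 [0. 0.] [0. 0.] 0.0 nan
yoke 1928 [729.5 -33.7] [150.9 146.9] 14.9 0.1185082332599714
block 936 [361.3  -0.2] [39.9 99.6] 87.0 0.021255878319570543
plate 5099 [ 522.4 -274.5] [222.6 196.9] 83.5 0.009301334633588842
pan rim 741 [500.2 181.7] [160.6 160.7] 20.0 0.10406822308707153
cup rim 202 [ 562.9 -273.2] [66.7 64.7] 89.5 0.08367148490805132
  return _methods._mean(a, axis=axis, dtype=dtype,
  ret = ret.dtype.type(ret / rcount)
```

The tilt builds up with each out-of-reach command, because the commanded pose takes over the pose actually reached. So I can pitch the tool towards horizontal, grasp the cup from the side, and pour with the twist. I'll keep ratcheting.

Emit:
send_rows(moves=[[[0, 1, 0], 0, 1], [[0, 1, 0], 0, 1], [[0, 1, 0], 0, 1], [[0, 1, 0], 0, 1], [[0, 1, 0], 0, 1]])

```text
time_s: 3.3
position: [0.4567, -0.9412, 0.351]
tool_rot: [3.046, -0.0, 0.452]
wrist_force: [0.0, -0.1, 0.3]
gripper_width: 1.003
finger_force: 0.0
```

Emit:
send_rows(moves=[[[0, 1, 0], 0, 1], [[0, 1, 0], 0, 1], [[0, 1, 0], 0, 1]])

```text
time_s: 3.55
position: [0.4606, -0.9492, 0.3436]
tool_rot: [3.009, 0.0, 0.452]
wrist_force: [-0.1, -0.1, -0.1]
gripper_width: 1.002
finger_force: 0.0
```

Emit:
send_rows(moves=[[[0, 1, 0], 0, 1], [[0, 1, 0], 0, 1], [[0, 1, 0], 0, 1]])

```text
time_s: 3.8
position: [0.4641, -0.9564, 0.3329]
tool_rot: [2.978, 0.0, 0.452]
wrist_force: [0.3, 0.0, 1.0]
gripper_width: 0.999
finger_force: 0.0
```

Emit:
send_rows(moves=[[[0, 1, 0], 0, 1], [[0, 1, 0], 0, 1]])

```text
time_s: 3.97
position: [0.4671, -0.9627, 0.3288]
tool_rot: [2.945, -0.0, 0.452]
wrist_force: [-0.3, -0.3, -0.0]
gripper_width: 1.001
finger_force: 0.0
```

Emit:
send_rows(moves=[[[0, 1, 0], 0, 1]])

```text
time_s: 4.05
position: [0.4693, -0.9671, 0.3278]
tool_rot: [2.918, -0.0, 0.452]
wrist_force: [-0.1, 0.2, 0.5]
gripper_width: 1.001
finger_force: 0.0
```

Emit:
send_rows(moves=[[[0, 1, 0], 0, 1]])

```text
time_s: 4.13
position: [0.4716, -0.9719, 0.3284]
tool_rot: [2.888, -0.0, 0.452]
wrist_force: [-0.8, -0.4, 0.4]
gripper_width: 0.999
finger_force: 0.0
```

```bash
python3 -c "
from h import *
print({k:np.round(v,3) for k,v in read_state().items()})"
```

```text
{'time_s': np.float64(4.133), 'q': array([-1.143,  1.173,  0.312,  0.006,  1.403, -0.024]), 'qvel': array([ 0.   ,  0.002, -0.002,  0.009, -0.361, -0.002]), 'joint_torque': array([ 4.0000e-03, -9.2484e+01, -4.0033e+01,  2.2000e-02, -9.3400e-01,
        2.0000e-03]), 'position': array([ 0.472, -0.972,  0.328]), 'tool_rot': array([ 2.888, -0.   ,  0.452]), 'wrist_force': array([-0.767, -0.384,  0.404]), 'moment': array([ 0.114,  0.031, -0.042]), 'finger_force': np.float64(0.0), 'gripper_width': np.float64(0.999)}
```

Emit:
send_rows(moves=[[[0, 1, 0], 0, 1]])

```text
time_s: 4.22
position: [0.4737, -0.9762, 0.3303]
tool_rot: [2.859, -0.0, 0.452]
wrist_force: [0.2, 0.8, -1.3]
gripper_width: 0.997
finger_force: 0.0
```

Emit:
send_rows(moves=[[[0, 1, 0], 0, 1]])

```text
time_s: 4.3
position: [0.4757, -0.9803, 0.3332]
tool_rot: [2.83, 0.0, 0.452]
wrist_force: [-0.7, 0.3, -0.5]
gripper_width: 0.995
finger_force: 0.0
```

Emit:
send_rows(moves=[[[0, 1, 0], 0, 1]])

```text
time_s: 4.38
position: [0.4775, -0.9841, 0.3371]
tool_rot: [2.8, -0.0, 0.452]
wrist_force: [0.3, -0.1, -0.5]
gripper_width: 1.001
finger_force: 0.0
```

Emit:
send_rows(moves=[[[0, 1, 0], 0, 1]])

```text
time_s: 4.47
position: [0.4793, -0.9877, 0.3419]
tool_rot: [2.772, -0.0, 0.452]
wrist_force: [0.6, -0.1, 0.3]
gripper_width: 1.002
finger_force: 0.0
```

Emit:
send_rows(moves=[[[0, 1, 0], 0, 1]])

```text
time_s: 4.55
position: [0.4809, -0.9911, 0.3477]
tool_rot: [2.743, 0.0, 0.452]
wrist_force: [-0.1, -0.2, 1.0]
gripper_width: 1.001
finger_force: 0.0
```

Emit:
send_rows(moves=[[[0, 1, 0], 0, 1]])

```text
time_s: 4.63
position: [0.4825, -0.9941, 0.3545]
tool_rot: [2.714, -0.0, 0.452]
wrist_force: [0.4, 0.0, 0.3]
gripper_width: 0.996
finger_force: 0.0
```

Emit:
send_rows(moves=[[[0, 1, 0], 0, 1]])

```text
time_s: 4.72
position: [0.4838, -0.9971, 0.3622]
tool_rot: [2.684, 0.0, 0.452]
wrist_force: [-0.9, -0.1, -0.3]
gripper_width: 1.001
finger_force: 0.0
```

Emit:
send_rows(moves=[[[0, 1, 0], 0, 1]])

```text
time_s: 4.8
position: [0.4851, -0.9996, 0.3707]
tool_rot: [2.655, -0.0, 0.452]
wrist_force: [0.3, 0.1, -0.4]
gripper_width: 1.0
finger_force: 0.0
```

Emit:
send_rows(moves=[[[0, 1, 0], 0, 1]])

```text
time_s: 4.88
position: [0.4862, -1.0019, 0.38]
tool_rot: [2.627, -0.0, 0.452]
wrist_force: [-0.5, 0.7, -0.1]
gripper_width: 1.0
finger_force: 0.0
```

Emit:
send_rows(moves=[[[0, 1, 0], 0, 1]])

```text
time_s: 4.97
position: [0.4871, -1.0039, 0.3901]
tool_rot: [2.598, 0.0, 0.452]
wrist_force: [0.0, -0.7, -0.4]
gripper_width: 0.997
finger_force: 0.0
```

Emit:
send_rows(moves=[[[0, 1, 0], 0, 1]])

```text
time_s: 5.05
position: [0.4879, -1.0055, 0.4007]
tool_rot: [2.571, -0.0, 0.452]
wrist_force: [0.1, 0.7, -0.0]
gripper_width: 0.996
finger_force: 0.0
```

Emit:
send_rows(moves=[[[0, 1, 0], 0, 1]])

```text
time_s: 5.13
position: [0.4886, -1.0068, 0.412]
tool_rot: [2.543, 0.0, 0.452]
wrist_force: [-0.8, 0.2, -0.6]
gripper_width: 1.0
finger_force: 0.0
```

```bash
python3 -c "
from h import *
print({k:np.round(v,3) for k,v in read_state().items()})"
```

```text
{'time_s': np.float64(5.133), 'q': array([-1.143,  1.116,  0.312,  0.015,  1.115, -0.027]), 'qvel': array([-0.002, -0.104, -0.001,  0.008, -0.227, -0.004]), 'joint_torque': array([ 8.0000e-03, -9.1580e+01, -4.1246e+01,  6.3000e-02, -2.7760e+00,
        4.0000e-03]), 'position': array([ 0.489, -1.007,  0.412]), 'tool_rot': array([2.543, 0.   , 0.452]), 'wrist_force': array([-0.805,  0.249, -0.618]), 'moment': array([0.234, 0.208, 0.033]), 'finger_force': np.float64(0.0), 'gripper_width': np.float64(1.0)}
```

```bash
cat >> h.py <<'E'
from scipy.optimize import least_squares
LO=np.array([-2.63,-.94,.31,-1.31,0,-2.55]);HI=np.array([2.63,2.18,2.57,4.45,2.66,2.55])
def fk(q,p):
    a,h,L1,L2,d=p;R1=Rn.from_euler("z",q[0]);y=lambda t:Rn.from_euler("y",t)
    RF=R1*y(q[1]+q[2]);R=RF*Rn.from_euler("z",q[3])*y(q[4])
    pos=R1.apply([a,0,h])+(R1*y(q[1])).apply([0,0,L1])+RF.apply([0,0,L2])+R.apply([0,0,d])
    return pos,R*Rn.from_euler("z",q[5]+np.pi/2)
def ik(pos,R,p,seed):
    f=lambda q:np.r_[(fk(q,p)[0]-pos)*5,(R.inv()*fk(q,p)[1]).as_rotvec()]
    r=least_squares(f,np.clip(seed,LO+.01,HI-.01),bounds=(LO,HI));return r.x,np.linalg.norm(r.fun)
E
python3 - <<'E'
from h import *
np.set_printoptions(precision=3,suppress=True)
Q=[[-1.156,.265,1.605,0,1.274,-.037],[-1.143,1.117,.317,.001,1.691,-.024],[-1.145,.892,.753,.002,1.448,-.026],[-1.143,1.173,.312,.006,1.403,-.024],[-1.143,1.116,.312,.015,1.115,-.027]]
X=[[.295,-.607,.403],[.447,-.922,.378],[.424,-.874,.356],[.472,-.972,.328],[.489,-1.007,.412]]
r=least_squares(lambda p:np.ravel([fk(q,p)[0]-x for q,x in zip(Q,X)]),[0,.4,.45,.45,.08])
print(r.x,np.abs(r.fun).max());np.save("p.npy",r.x)
print(fk(Q[-1],r.x)[1].as_euler("xyz"))
E
```

```text
[0.    0.254 0.512 0.566 0.178] 0.02323240949232591
[2.543 0.    0.452]
```

```bash
sed -i 's/a,h,L1,L2,d=p;/a,h,L1,L2,d,e=p;/; s/apply(\[0,0,L2\])/apply([e,0,L2])/' h.py
python3 - <<'E'
from h import *
np.set_printoptions(precision=3,suppress=True)
Q=[[-1.156,.265,1.605,0,1.274,-.037],[-1.143,1.117,.317,.001,1.691,-.024],[-1.145,.892,.753,.002,1.448,-.026],[-1.143,1.173,.312,.006,1.403,-.024],[-1.143,1.116,.312,.015,1.115,-.027]]
X=[[.295,-.607,.403],[.447,-.922,.378],[.424,-.874,.356],[.472,-.972,.328],[.489,-1.007,.412]]
r=least_squares(lambda p:np.ravel([fk(q,p)[0]-x for q,x in zip(Q,X)]),[0,.4,.45,.45,.08,0])
print(r.x,np.abs(r.fun).max());np.save("p.npy",r.x)
p=r.x
seeds=[[0,.3,1.8,s,1.,t] for s in(-.8,0,.8,2.5,3.5) for t in(-1.5,0,1.5)]
def best(pos,R):
    c=sorted([ik(np.array(pos),R,p,s) for s in seeds],key=lambda c:c[1]);return c[0]
cup=np.array([.563,-.2735,.048]);pour=np.array([.5,.18,.19])
for az in(-64,-50,-35,-20,0):
  for dl in(20,30):
    a,d=np.radians([az,dl]);tz=np.array([np.cos(a)*np.cos(d),np.sin(a)*np.cos(d),-np.sin(d)])
    ty0=np.array([-np.sin(a),np.cos(a),0])
    for sgn in(1,-1):
        ty=ty0*sgn;R=Rn.from_matrix(np.stack([np.cross(ty,tz),ty,tz],1))
        q,e=best(cup-.155*tz,R);out=[q.round(2),round(e,3)]
        q2,e2=ik(pour-.155*tz,R,p,q);out+=[q2.round(2),round(e2,3)]
        for tw in(2.5,-2.5):
            q3,e3=ik(pour-.155*tz,R*Rn.from_euler("z",tw),p,q2+[0,0,0,0,0,tw]);out+=[tw,round(e3,2)]
        print(az,dl,sgn,*out)
E
```

```text
[-0.     0.253  0.512  0.566  0.178 -0.001] 0.023233990046890807
-64 20 1 [0.02 0.51 2.32 4.4  1.11 1.25] 0.0 [0.84 0.37 2.26 4.45 1.39 1.21] 0.801 2.5 1.28 -2.5 0.8
-64 20 -1 [ 0.02  0.51  2.32  4.4   1.11 -1.89] 0.0 [ 0.84  0.37  2.26  4.45  1.39 -1.93] 0.801 2.5 0.8 -2.5 1.39
-64 30 1 [-0.04  0.39  2.32  4.45  0.89  1.11] 0.038 [0.81 0.26 2.3  4.45 1.19 1.28] 0.846 2.5 1.36 -2.5 0.85
-64 30 -1 [-0.04  0.39  2.32  4.45  0.89 -2.03] 0.038 [ 0.81  0.26  2.3   4.45  1.19 -1.86] 0.846 2.5 0.85 -2.5 1.27
-50 20 1 [-0.09  0.46  2.44  4.    1.06  1.38] 0.0 [0.88 0.28 2.35 4.45 1.3  1.2 ] 0.609 2.5 1.21 -2.5 0.61
-50 20 -1 [-0.09  0.46  2.44  4.    1.06 -1.76] 0.0 [ 0.88  0.28  2.35  4.45  1.3  -1.94] 0.609 2.5 0.61 -2.5 1.23
-50 30 1 [-0.14  0.33  2.42  4.1   0.79  1.2 ] 0.0 [0.83 0.18 2.37 4.45 1.12 1.21] 0.663 2.5 1.24 -2.5 0.66
-50 30 -1 [-0.14  0.33  2.42  4.1   0.79 -1.94] 0.0 [ 0.83  0.18  2.37  4.45  1.12 -1.93] 0.663 2.5 0.66 -2.5 1.11
-35 20 1 [-0.3   0.43  2.52  3.48  1.04  1.5 ] 0.0 [0.9  0.18 2.44 4.45 1.21 1.15] 0.395 2.5 1.07 -2.5 0.39
-35 20 -1 [-0.3   0.43  2.52  3.48  1.0
[... 499 characters left out ...]
175 2.5 0.17 -2.5 0.81
-20 30 1 [-0.54  0.28  2.5   2.88  0.7   1.67] 0.0 [ 0.82 -0.05  2.53  4.45  0.9   0.97] 0.269 2.5 0.86 -2.5 0.27
-20 30 -1 [-0.54  0.28  2.5   2.88  0.7  -1.47] 0.0 [ 0.82 -0.05  2.53  4.45  0.9  -2.17] 0.269 2.5 0.27 -2.5 0.7
0 20 1 [-0.83  0.47  2.43  2.22  1.06  1.78] 0.0 [ 0.8  -0.1   2.57  4.43  0.84  0.83] 0.176 2.5 0.63 -2.5 0.18
0 20 -1 [-0.83  0.47  2.43  2.22  1.06 -1.36] 0.0 [ 0.8  -0.1   2.57  4.43  0.84 -2.31] 0.176 2.5 0.18 -2.5 0.53
0 30 1 [-0.78  0.34  2.41  2.12  0.8   1.96] 0.0 [ 0.69 -0.21  2.57  4.45  0.6   0.69] 0.091 2.5 0.55 -2.5 0.09
0 30 -1 [-0.78  0.34  2.41  2.12  0.8  -1.18] 0.0 [ 0.39 -0.33  2.57  2.73  0.   -0.94] 0.385 2.5 0.09 -2.5 0.38
```

Run:
```python
from h import *
np.set_printoptions(precision=3,suppress=True)
Q=np.array([[-1.156,.265,1.605,0,1.274,-.037],[-1.143,1.117,.317,.001,1.691,-.024],[-1.145,.892,.753,.002,1.448,-.026],[-1.143,1.173,.312,.006,1.403,-.024],[-1.143,1.116,.312,.015,1.115,-.027]])
X=np.array([[.295,-.607,.403],[.447,-.922,.378],[.424,-.874,.356],[.472,-.972,.328],[.489,-1.007,.412]])
rr=np.hypot(X[:,0],X[:,1]);z=X[:,2]
p=np.load("p.npy")
for q,x in zip(Q,X):print(fk(q,p)[0]-x)
t1=Q[:,1];t2=t1+Q[:,2];t3=t2+Q[:,4]
A=[];b=[]
for i in range(5):
    row=lambda f:[f(t1[i])[0],f(t1[i])[1],f(t2[i])[0],f(t2[i])[1],f(t3[i])[0],f(t3[i])[1]]
    A.append([1,0]+row(lambda t:(np.sin(t),np.cos(t))));b.append(rr[i])
    A.append([0,1]+row(lambda t:(np.cos(t),-np.sin(t))));b.append(z[i])
A=np.array(A);b=np.array(b)
for cols in([1,2,4,6],[0,1,2,4,6],[0,1,2,4,5,6],[0,1,2,3,4,5,6]):
    s=np.linalg.lstsq(A[:,cols],b,rcond=None);print(cols,s[0],np.abs(A[:,cols]@s[0]-b).max())
```

```text
[-0.023 -0.01   0.   ]
[-0.022 -0.009 -0.   ]
[-0.022 -0.01  -0.   ]
[-0.023 -0.01   0.   ]
[-0.022 -0.011  0.   ]
[1, 2, 4, 6] [0.251 0.512 0.566 0.175] 0.0005105609382067833
[0, 1, 2, 4, 6] [-0.001  0.251  0.512  0.567  0.175] 0.0005428653031904762
[0, 1, 2, 4, 5, 6] [0.002 0.255 0.511 0.565 0.003 0.175] 0.0005808849540848149
[0, 1, 2, 3, 4, 5, 6] [ 0.003  0.254  0.511 -0.     0.565  0.003  0.175] 0.0005966749337740773
```

```bash
sed -i 's/R1.apply(\[a,0,h\])/R1.apply([a,.0245,h])/' h.py
python3 - <<'E'
from h import *
np.set_printoptions(precision=2,suppress=True)
p=np.array([0,.251,.512,.566,.175,0]);np.save("p.npy",p)
print(fk([-1.143,1.116,.312,.015,1.115,-.027],p)[0])
seeds=[[0,.3,1.8,s,1.,t] for s in(.8,1.6,2.5) for t in(-1.5,0,1.5)]
cup=np.array([.563,-.2735,.048]);pour=np.array([.5,.18,.19]);pl=np.array([.452,.312,.12])
for az in(30,50,60,70,80,95):
  for dl in(15,25,35):
    a,d=np.radians([az,dl]);tz=np.array([np.cos(a)*np.cos(d),np.sin(a)*np.cos(d),-np.sin(d)])
    ty0=np.array([-np.sin(a),np.cos(a),0])
    for sgn in(1,-1):
        ty=ty0*sgn;R=Rn.from_matrix(np.stack([np.cross(ty,tz),ty,tz],1))
        q,e=min([ik(cup-.155*tz,R,p,s) for s in seeds],key=lambda c:c[1]);out=[q,round(e,2)]
        q2,e2=ik(pour-.155*tz,R,p,q);out+=[q2,round(e2,2)]
        for tw in(2.5,-2.5):
            q3,e3=ik(pour-.155*tz,R*Rn.from_euler("z",tw),p,q2+[0,0,0,0,0,tw]);out+=[tw,round(e3,2)]
        q4,e4=ik(pl-.165*tz,R,p,q2);out+=[round(e4,2)]
        print(az,dl,sgn,*out)
E
```

```text
[ 0.49 -1.01  0.41]
30 15 1 [-1.03  0.65  2.11  1.49  1.32  1.96] 0.0 [-0.07 -0.06  2.57  2.03  0.8   2.24] 0.36 2.5 0.56 -2.5 0.36 0.39
30 15 -1 [-1.03  0.65  2.11  1.49  1.32 -1.18] 0.0 [-0.07 -0.06  2.57  2.03  0.8  -0.9 ] 0.36 2.5 0.36 -2.5 0.49 0.39
30 25 1 [-0.99  0.54  2.13  1.41  1.16  2.09] 0.0 [ 0.02 -0.23  2.57  1.83  0.51  2.55] 0.22 2.5 0.37 -2.5 0.22 0.29
30 25 -1 [-0.99  0.54  2.13  1.41  1.16 -1.05] 0.0 [ 0.01 -0.24  2.57  1.8   0.5  -0.55] 0.22 2.5 0.22 -2.5 0.28 0.29
30 35 1 [-0.94  0.44  2.13  1.29  1.01  2.26] 0.0 [ 0.11 -0.28  2.57  1.88  0.33  2.55] 0.12 2.5 0.24 -2.5 0.04 0.12
30 35 -1 [-0.94  0.44  2.13  1.29  1.01 -0.89] 0.0 [ 0.08 -0.33  2.57  1.51  0.36 -0.21] 0.04 2.5 0.04 -2.5 0.06 0.12
50 15 1 [-1.    0.75  1.87  1.18  1.49  2.06] 0.0 [-0.3   0.03  2.57  1.77  1.15  2.12] 0.02 2.5 1.53 -2.5 0.02 0.25
50 15 -1 [-1.    0.75  1.87  1.18  1.49 -1.08] 0.0 [-0.3   0.03  2.57  1.77  1.15 -1.02] 0.02 2.5 0.02 -2.5 0.57 0.25
50 25 1 [-0.97  0.65  1.9   1.1   1.35  2.15] 0.0 [-0.24 -0.11  2.55  1.61  0.95  2.37] 0.0 2.5 0.64 -2.5 0.0 0.19
50 25 -1 [-0.97  0.65  1.
[... 2370 characters left out ...]
-2.5 0.46 0.0
95 15 1 [-0.81  1.    1.35  0.7   1.94  2.07] 0.0 [-0.3   0.4   2.08  1.11  1.59  2.17] 0.0 2.5 1.38 -2.5 0.0 0.0
95 15 -1 [-0.81  1.    1.35  0.7   1.94 -1.07] 0.0 [-0.3   0.4   2.08  1.11  1.59 -0.97] 0.0 2.5 0.0 -2.5 0.82 0.0
95 25 1 [-0.8   0.9   1.41  0.63  1.81  2.07] 0.0 [-0.27  0.3   2.09  1.02  1.48  2.28] 0.0 2.5 1.26 -2.5 0.0 0.0
95 25 -1 [-0.8   0.9   1.41  0.63  1.81 -1.07] 0.0 [-0.27  0.3   2.09  1.02  1.48 -0.87] 0.0 2.5 0.0 -2.5 0.71 0.0
95 35 1 [-0.78  0.81  1.47  0.56  1.67  2.09] 0.0 [-0.22  0.21  2.08  0.92  1.38  2.39] 0.0 2.5 1.16 -2.5 0.0 0.0
95 35 -1 [-0.78  0.81  1.47  0.56  1.67 -1.05] 0.0 [-0.22  0.21  2.08  0.92  1.38 -0.75] 0.0 2.5 0.0 -2.5 0.58 0.0
```

Run:
```python
from h import *
np.set_printoptions(precision=2,suppress=True)
p=np.load("p.npy");s=read_state();q=np.array(s["q"]);pos=np.array(s["position"]);R=Rn.from_euler("xyz",s["tool_rot"])
tz=R.apply([0,0,1]);ang=np.arctan2(tz[1],-tz[2]);tgt=np.arctan2(np.sqrt(np.cos(.436)**2-tz[0]**2),np.sin(.436))
rot=tgt-ang;Rf=Rn.from_euler("x",rot)*R;tzf=Rf.apply([0,0,1]);print("rot",rot,"tzf",tzf)
want=np.cross([0,0,1],tzf);want=-want/np.linalg.norm(want);l=Rf.inv().apply(want);tw=np.arctan2(-l[0],l[1]);print("tw",tw,"ty",(Rf*Rn.from_euler("z",tw)).apply([0,1,0]))
W=[[.50,-.75,.5],[.55,-.5,.5],[.6,-.25,.5],[.6,0,.5],[.5,.25,.5],[.35,.5,.5],[.2,.7,.5],[.05,.9,.5]]
n=len(W)
for w in W:
    sh=R.inv().apply(np.array(w)-pos)/.2;R=R*Rn.from_euler("z",tw/n);pos=np.array(w);q,e=ik(pos,R,p,q);print(w,sh,round(tw/n/np.pi,3),"q",q,round(e,3))
for k in(.25,.5,.75,1):
    q,e=ik(pos+[0,.05,0],Rn.from_euler("x",rot*k)*R,p,q);print(q,round(e,3))
n_=R.inv().apply([-1,0,0]);print("ratchet dir in tool",np.cross(R.inv().apply([1,0,0]),[0,0,1]))
```

```text
rot 1.670268752888124 tzf [ 0.25  0.87 -0.42]
tw -1.07097674691495 ty [ 0.96 -0.27 -0.  ]
[0.5, -0.75, 0.5] [ 0.61 -0.69 -1.  ] -0.043 q [-1.    0.49  1.19 -0.09  0.87  0.03] 0.0
[0.55, -0.5, 0.5] [ 0.88 -0.73 -0.57] -0.043 q [-0.72  0.19  1.57 -0.3   0.84  0.27] 0.0
[0.6, -0.25, 0.5] [ 0.97 -0.61 -0.57] -0.043 q [-0.32  0.05  1.73 -0.51  0.98  0.6 ] 0.0
[0.6, 0, 0.5] [ 0.87 -0.64 -0.63] -0.043 q [ 0.11  0.02  1.76 -0.6   1.21  0.87] 0.0
[0.5, 0.25, 0.5] [ 0.65 -0.91 -0.76] -0.043 q [ 0.59  0.03  1.75 -0.59  1.48  1.14] 0.0
[0.35, 0.5, 0.5] [ 0.64 -1.02 -0.82] -0.043 q [ 1.05  0.21  1.55 -0.49  1.73  1.38] 0.0
[0.2, 0.7, 0.5] [ 0.56 -0.88 -0.69] -0.043 q [ 1.34  0.49  1.18 -0.39  1.93  1.47] 0.0
[0.05, 0.9, 0.5] [ 0.68 -0.79 -0.69] -0.043 q [ 1.54  1.02  0.32 -0.36  2.31  1.41] 0.0
[ 1.54  0.96  0.39 -0.27  1.91  1.57] 0.0
[ 1.54  0.72  0.81 -0.25  1.33  1.71] 0.0
[ 1.53  0.57  1.09 -0.32  0.79  1.89] 0.0
[ 1.53  0.5   1.3  -0.78  0.31  2.43] 0.0
ratchet dir in tool [ 0.96 -0.11  0.  ]
```

Emit:
send_rows(moves=[[[0.61, -0.69, -1], -0.043, 1], [[0.61, -0.69, -1], -0.043, 1], [[0.61, -0.69, -1], -0.043, 1], [[0.61, -0.69, -1], -0.043, 1], [[0.61, -0.69, -1], -0.043, 1], [[0.61, -0.69, -1], -0.043, 1], [[0.61, -0.69, -1], -0.043, 1]])

```text
time_s: 5.72
position: [0.4995, -0.7466, 0.5025]
tool_rot: [2.546, 0.075, 0.564]
wrist_force: [1.1, -0.1, -0.5]
gripper_width: 1.0
finger_force: 0.0
```

Emit:
send_rows(moves=[[[0.88, -0.73, -0.57], -0.043, 1], [[0.88, -0.73, -0.57], -0.043, 1], [[0.88, -0.73, -0.57], -0.043, 1], [[0.88, -0.73, -0.57], -0.043, 1], [[0.88, -0.73, -0.57], -0.043, 1], [[0.88, -0.73, -0.57], -0.043, 1], [[0.88, -0.73, -0.57], -0.043, 1]])

```text
time_s: 6.3
position: [0.5513, -0.4933, 0.5006]
tool_rot: [2.561, 0.148, 0.682]
wrist_force: [-0.7, 0.0, -0.6]
gripper_width: 0.999
finger_force: 0.0
```

Emit:
send_rows(moves=[[[0.97, -0.61, -0.57], -0.043, 1], [[0.97, -0.61, -0.57], -0.043, 1], [[0.97, -0.61, -0.57], -0.043, 1], [[0.97, -0.61, -0.57], -0.043, 1], [[0.97, -0.61, -0.57], -0.043, 1], [[0.97, -0.61, -0.57], -0.043, 1], [[0.97, -0.61, -0.57], -0.043, 1]])

```text
time_s: 6.88
position: [0.6008, -0.2428, 0.4994]
tool_rot: [2.582, 0.219, 0.798]
wrist_force: [-0.1, -0.8, 0.1]
gripper_width: 0.999
finger_force: 0.0
```

Emit:
send_rows(moves=[[[0.87, -0.64, -0.63], -0.043, 1], [[0.87, -0.64, -0.63], -0.043, 1], [[0.87, -0.64, -0.63], -0.043, 1], [[0.87, -0.64, -0.63], -0.043, 1], [[0.87, -0.64, -0.63], -0.043, 1], [[0.87, -0.64, -0.63], -0.043, 1], [[0.87, -0.64, -0.63], -0.043, 1]])

```text
time_s: 7.47
position: [0.6002, 0.0079, 0.4986]
tool_rot: [2.615, 0.288, 0.92]
wrist_force: [-0.2, -0.1, -0.5]
gripper_width: 1.002
finger_force: 0.0
```

```bash
python3 -c "
from h import *
s=read_state();print({k:np.round(s[k],3) for k in('q','position','tool_rot')})
print(fk(s['q'],np.load('p.npy'))[0]-s['position'],fk(s['q'],np.load('p.npy'))[1].as_euler('xyz')-s['tool_rot'])"
```

```text
{'q': array([ 0.125,  0.021,  1.762, -0.6  ,  1.206,  0.874]), 'position': array([0.6  , 0.008, 0.499]), 'tool_rot': array([2.615, 0.288, 0.92 ])}
[ 3.24045291e-04 -7.34342734e-04  3.04444406e-05] [ 4.44089210e-16  2.22044605e-16 -3.33066907e-16]
```

Emit:
send_rows(moves=[[[0.65, -0.91, -0.76], -0.043, 1], [[0.65, -0.91, -0.76], -0.043, 1], [[0.65, -0.91, -0.76], -0.043, 1], [[0.65, -0.91, -0.76], -0.043, 1], [[0.65, -0.91, -0.76], -0.043, 1], [[0.65, -0.91, -0.76], -0.043, 1], [[0.65, -0.91, -0.76], -0.043, 1]])

```text
time_s: 8.05
position: [0.497, 0.2553, 0.4993]
tool_rot: [2.656, 0.355, 1.041]
wrist_force: [0.1, -0.3, -0.2]
gripper_width: 0.999
finger_force: 0.0
```

Emit:
send_rows(moves=[[[0.64, -1, -0.82], -0.043, 1], [[0.64, -1, -0.82], -0.043, 1], [[0.64, -1, -0.82], -0.043, 1], [[0.64, -1, -0.82], -0.043, 1], [[0.64, -1, -0.82], -0.043, 1], [[0.64, -1, -0.82], -0.043, 1], [[0.64, -1, -0.82], -0.043, 1]])

```text
time_s: 8.63
position: [0.3494, 0.5016, 0.5027]
tool_rot: [2.705, 0.416, 1.169]
wrist_force: [1.2, -0.2, -0.1]
gripper_width: 1.001
finger_force: 0.0
```

Emit:
send_rows(moves=[[[0.56, -0.88, -0.69], -0.043, 1], [[0.56, -0.88, -0.69], -0.043, 1], [[0.56, -0.88, -0.69], -0.043, 1], [[0.56, -0.88, -0.69], -0.043, 1], [[0.56, -0.88, -0.69], -0.043, 1], [[0.56, -0.88, -0.69], -0.043, 1], [[0.56, -0.88, -0.69], -0.043, 1]])

```text
time_s: 9.22
position: [0.1937, 0.7032, 0.4999]
tool_rot: [2.769, 0.472, 1.314]
wrist_force: [-0.4, -1.5, -1.3]
gripper_width: 1.001
finger_force: 0.0
```

Emit:
send_rows(moves=[[[0.68, -0.79, -0.69], -0.043, 1], [[0.68, -0.79, -0.69], -0.043, 1], [[0.68, -0.79, -0.69], -0.043, 1], [[0.68, -0.79, -0.69], -0.043, 1], [[0.68, -0.79, -0.69], -0.043, 1], [[0.68, -0.79, -0.69], -0.043, 1], [[0.68, -0.79, -0.69], -0.043, 1]])

```text
time_s: 9.8
position: [0.0443, 0.9014, 0.497]
tool_rot: [2.835, 0.52, 1.455]
wrist_force: [-0.6, 0.9, -1.9]
gripper_width: 1.0
finger_force: 0.0
```

Emit:
send_rows(moves=[[[1, -0.11, 0], 0, 1]])

```text
time_s: 9.88
position: [0.0446, 0.9129, 0.4764]
tool_rot: [2.832, 0.508, 1.456]
wrist_force: [-0.7, -3.3, 4.8]
gripper_width: 1.005
finger_force: 0.0
```

Emit:
send_rows(moves=[[[1, -0.11, 0], 0, 1]])

```text
time_s: 9.97
position: [0.0457, 0.926, 0.4425]
tool_rot: [2.832, 0.497, 1.461]
wrist_force: [-0.2, 0.4, -0.5]
gripper_width: 0.999
finger_force: 0.0
```

Emit:
send_rows(moves=[[[1, -0.11, 0], 0, 1]])

```text
time_s: 10.05
position: [0.0457, 0.9367, 0.4162]
tool_rot: [2.833, 0.479, 1.466]
wrist_force: [-0.2, -0.1, -0.5]
gripper_width: 1.003
finger_force: 0.0
```

Emit:
send_rows(moves=[[[1, -0.11, 0], 0, 1]])

```text
time_s: 10.13
position: [0.045, 0.9466, 0.3914]
tool_rot: [2.833, 0.462, 1.471]
wrist_force: [0.2, 0.0, 1.1]
gripper_width: 1.0
finger_force: 0.0
```

```bash
cat > st.py <<'E'
from h import *
np.set_printoptions(precision=3,suppress=True)
s=read_state();R=Rn.from_euler("xyz",s["tool_rot"]);tz=R.apply([0,0,1])
print(round(s["time_s"],2),"q",np.array(s["q"]),"pos",np.array(s["position"]),"tz",tz,"ty",R.apply([0,1,0]),"az",np.degrees(np.arctan2(tz[1],tz[0])),"dl",np.degrees(np.arcsin(-tz[2])))
n=np.array([np.sin(s["q"][0]),-np.cos(s["q"][0]),0]);d=np.cross(R.inv().apply(n),[0,0,1]);print("ratchet dir",d/np.abs(d).max(), "world",R.apply(d))
E
python3 st.py
```

```text
10.13 q [ 1.547  1.131  0.312 -0.331  2.154  1.455] pos [0.045 0.947 0.391] tz [ 0.26  -0.453 -0.853] ty [0.961 0.04  0.272] az -60.10240841749497 dl 58.5333951608528
ratchet dir [ 1.    -0.071  0.   ] world [ 0.02   0.853 -0.446]
```

```bash
cat > pr.py <<'E'
from st import *
p=np.load("p.npy")
for k in range(0,24,4):
    R2=Rn.from_euler("x",.03*k)*R
    v=R2.inv().apply([0,.92,.4]);v/=np.abs(v).max();print(k,v)
E
python3 pr.py
```

```text
10.13 q [ 1.547  1.131  0.312 -0.331  2.154  1.455] pos [0.045 0.947 0.391] tz [ 0.26  -0.453 -0.853] ty [0.961 0.04  0.272] az -60.10240841749497 dl 58.5333951608528
ratchet dir [ 1.    -0.071  0.   ] world [ 0.02   0.853 -0.446]
0 [ 0.847  0.192 -1.   ]
4 [ 1.     0.16  -0.933]
8 [ 1.     0.106 -0.736]
12 [ 1.     0.061 -0.57 ]
16 [ 1.     0.022 -0.426]
20 [ 1.    -0.013 -0.296]
```

Emit:
send_rows(moves=[[[0.85, 0.19, -1], 0, 1]])

```text
time_s: 10.22
position: [0.0442, 0.9484, 0.3884]
tool_rot: [2.833, 0.452, 1.48]
wrist_force: [0.4, 0.0, -3.3]
gripper_width: 1.002
finger_force: 0.0
```

Emit:
send_rows(moves=[[[0.85, 0.19, -1], 0, 1]])

```text
time_s: 10.3
position: [0.0431, 0.9481, 0.4054]
tool_rot: [2.831, 0.422, 1.487]
wrist_force: [-0.8, -1.4, -0.1]
gripper_width: 0.998
finger_force: 0.0
```

Emit:
send_rows(moves=[[[1, 0.16, -0.93], 0, 1]])

```text
time_s: 10.38
position: [0.0415, 0.9491, 0.4191]
tool_rot: [2.83, 0.388, 1.494]
wrist_force: [-0.3, -0.9, 1.8]
gripper_width: 1.0
finger_force: 0.0
```

Emit:
send_rows(moves=[[[1, 0.16, -0.93], 0, 1]])

```text
time_s: 10.47
position: [0.0395, 0.9509, 0.426]
tool_rot: [2.83, 0.362, 1.503]
wrist_force: [-0.4, -0.7, 0.6]
gripper_width: 0.997
finger_force: 0.0
```

Emit:
send_rows(moves=[[[1, 0.16, -0.93], 0, 1]])

```text
time_s: 10.55
position: [0.0374, 0.9528, 0.4316]
tool_rot: [2.829, 0.338, 1.512]
wrist_force: [1.1, 0.4, 0.4]
gripper_width: 1.001
finger_force: 0.0
```

Emit:
send_rows(moves=[[[1, 0.16, -0.93], 0, 1]])

```text
time_s: 10.63
position: [0.0351, 0.9546, 0.4372]
tool_rot: [2.828, 0.314, 1.52]
wrist_force: [-0.6, -0.7, 0.6]
gripper_width: 1.001
finger_force: 0.0
```

Emit:
send_rows(moves=[[[1, 0.14, -0.8], 0, 1]])

```text
time_s: 10.72
position: [0.033, 0.957, 0.441]
tool_rot: [2.826, 0.29, 1.529]
wrist_force: [1.0, 0.2, 0.3]
gripper_width: 1.001
finger_force: 0.0
```

Emit:
send_rows(moves=[[[1, 0.14, -0.8], 0, 1]])

```text
time_s: 10.8
position: [0.0308, 0.9596, 0.4446]
tool_rot: [2.825, 0.267, 1.537]
wrist_force: [0.2, -0.6, 0.3]
gripper_width: 0.999
finger_force: 0.0
```

```bash
python3 pr.py
```

```text
10.8 q [ 1.568  1.069  0.311 -0.343  2.015  1.45 ] pos [0.031 0.96  0.445] tz [ 0.303 -0.261 -0.917] ty [0.952 0.05  0.301] az -40.70959067812486 dl 66.43166008551589
ratchet dir [ 1.    -0.031  0.   ] world [ 0.003  0.917 -0.26 ]
0 [ 1.     0.213 -0.776]
4 [ 1.     0.158 -0.604]
8 [ 1.     0.111 -0.455]
12 [ 1.     0.069 -0.323]
16 [ 1.    0.03 -0.2 ]
20 [ 1.    -0.007 -0.083]
```

Emit:
send_rows(moves=[[[1, 0.15, -0.6], 0, 1]])

```text
time_s: 10.88
position: [0.0301, 0.9633, 0.4457]
tool_rot: [2.823, 0.242, 1.546]
wrist_force: [-0.4, 0.8, -0.2]
gripper_width: 1.002
finger_force: 0.0
```

Emit:
send_rows(moves=[[[1, 0.15, -0.6], 0, 1]])

```text
time_s: 10.97
position: [0.0301, 0.9672, 0.446]
tool_rot: [2.821, 0.218, 1.554]
wrist_force: [0.9, -0.2, 0.7]
gripper_width: 0.994
finger_force: 0.0
```

Emit:
send_rows(moves=[[[1, 0.15, -0.6], 0, 1]])

```text
time_s: 11.05
position: [0.0296, 0.9707, 0.4477]
tool_rot: [2.818, 0.194, 1.563]
wrist_force: [0.2, 0.7, -0.7]
gripper_width: 0.999
finger_force: 0.0
```

Emit:
send_rows(moves=[[[1, 0.15, -0.6], 0, 1]])

```text
time_s: 11.13
position: [0.0286, 0.9739, 0.4509]
tool_rot: [2.816, 0.169, 1.571]
wrist_force: [-1.2, -0.1, 0.4]
gripper_width: 0.998
finger_force: 0.0
```

Emit:
send_rows(moves=[[[1, 0.1, -0.5], 0, 1]])

```text
time_s: 11.22
position: [0.0267, 0.9777, 0.453]
tool_rot: [2.813, 0.142, 1.58]
wrist_force: [0.2, 0.1, -0.9]
gripper_width: 1.001
finger_force: 0.0
```

Emit:
send_rows(moves=[[[1, 0.1, -0.5], 0, 1]])

```text
time_s: 11.3
position: [0.0242, 0.9816, 0.4545]
tool_rot: [2.81, 0.117, 1.589]
wrist_force: [-1.7, 0.6, -0.5]
gripper_width: 1.003
finger_force: 0.0
```

Emit:
send_rows(moves=[[[1, 0.1, -0.5], 0, 1]])

```text
time_s: 11.38
position: [0.0214, 0.9851, 0.457]
tool_rot: [2.807, 0.092, 1.598]
wrist_force: [-0.5, -0.3, 0.0]
gripper_width: 0.999
finger_force: 0.0
```

Emit:
send_rows(moves=[[[1, 0.1, -0.5], 0, 1]])

```text
time_s: 11.47
position: [0.0185, 0.9883, 0.4607]
tool_rot: [2.804, 0.066, 1.607]
wrist_force: [0.4, -1.0, -0.5]
gripper_width: 0.998
finger_force: 0.0
```

Emit:
send_rows(moves=[[[1, 0.1, -0.4], 0, 1]])

```text
time_s: 11.55
position: [0.0161, 0.9923, 0.4635]
tool_rot: [2.8, 0.038, 1.617]
wrist_force: [-0.8, -0.4, 0.8]
gripper_width: 0.997
finger_force: 0.0
```

Emit:
send_rows(moves=[[[1, 0.1, -0.4], 0, 1]])

```text
time_s: 11.63
position: [0.014, 0.9963, 0.4656]
tool_rot: [2.796, 0.012, 1.626]
wrist_force: [0.7, -0.0, -0.5]
gripper_width: 0.999
finger_force: 0.0
```

Emit:
send_rows(moves=[[[1, 0.1, -0.4], 0, 1]])

```text
time_s: 11.72
position: [0.0115, 1.0, 0.4685]
tool_rot: [2.792, -0.014, 1.636]
wrist_force: [-0.0, 0.2, 0.8]
gripper_width: 1.0
finger_force: 0.0
```

Emit:
send_rows(moves=[[[1, 0.1, -0.4], 0, 1]])

```text
time_s: 11.8
position: [0.0087, 1.0033, 0.4725]
tool_rot: [2.788, -0.04, 1.645]
wrist_force: [-0.3, -0.3, -0.2]
gripper_width: 0.999
finger_force: 0.0
```

Emit:
send_rows(moves=[[[1, 0.05, -0.3], 0, 1]])

```text
time_s: 11.88
position: [0.0052, 1.0075, 0.4753]
tool_rot: [2.783, -0.068, 1.655]
wrist_force: [-0.1, 0.0, 0.3]
gripper_width: 1.001
finger_force: 0.0
```

Emit:
send_rows(moves=[[[1, 0.05, -0.3], 0, 1]])

```text
time_s: 11.97
position: [0.0012, 1.0118, 0.4768]
tool_rot: [2.779, -0.094, 1.665]
wrist_force: [-0.4, 0.3, -0.9]
gripper_width: 1.003
finger_force: 0.0
```

Emit:
send_rows(moves=[[[1, 0.05, -0.3], 0, 1]])

```text
time_s: 12.05
position: [-0.003, 1.0156, 0.4792]
tool_rot: [2.774, -0.12, 1.675]
wrist_force: [0.6, 0.1, 0.2]
gripper_width: 0.999
finger_force: 0.0
```

Emit:
send_rows(moves=[[[1, 0.05, -0.3], 0, 1]])

```text
time_s: 12.13
position: [-0.0075, 1.0191, 0.4829]
tool_rot: [2.769, -0.147, 1.686]
wrist_force: [-0.6, -0.5, -0.3]
gripper_width: 0.999
finger_force: 0.0
```

```bash
python3 pr.py
```

```text
12.13 q [ 1.614  1.029  0.312 -0.361  1.623  1.475] pos [-0.008  1.019  0.483] tz [ 0.346  0.177 -0.921] ty [0.931 0.054 0.36 ] az 27.11097214371222 dl 67.14557156913936
ratchet dir [ 1.     0.076 -0.   ] world [-0.04   0.921  0.162]
0 [ 1.     0.201 -0.214]
4 [ 1.     0.158 -0.096]
8 [1.    0.115 0.019]
12 [1.    0.073 0.132]
16 [1.    0.03  0.248]
20 [ 1.    -0.016  0.371]
```

Emit:
send_rows(moves=[[[1, -0.1, -0.1], 0, 1]])

```text
time_s: 12.22
position: [-0.0143, 1.0248, 0.482]
tool_rot: [2.763, -0.176, 1.696]
wrist_force: [-0.3, 0.9, 1.4]
gripper_width: 1.0
finger_force: 0.0
```

Emit:
send_rows(moves=[[[1, -0.1, -0.1], 0, 1]])

```text
time_s: 12.3
position: [-0.0227, 1.0309, 0.4775]
tool_rot: [2.759, -0.201, 1.707]
wrist_force: [0.2, 0.6, -0.4]
gripper_width: 0.996
finger_force: 0.0
```

Emit:
send_rows(moves=[[[1, -0.1, -0.1], 0, 1]])

```text
time_s: 12.38
position: [-0.0308, 1.0365, 0.4742]
tool_rot: [2.754, -0.226, 1.718]
wrist_force: [-0.4, -0.5, -0.2]
gripper_width: 1.0
finger_force: 0.0
```

Emit:
send_rows(moves=[[[1, -0.1, -0.1], 0, 1]])

```text
time_s: 12.47
position: [-0.0389, 1.0415, 0.4727]
tool_rot: [2.749, -0.251, 1.729]
wrist_force: [0.3, 0.4, -0.2]
gripper_width: 0.998
finger_force: 0.0
```

Emit:
send_rows(moves=[[[1, -0.1, 0], 0, 1]])

```text
time_s: 12.55
position: [-0.0461, 1.0474, 0.4705]
tool_rot: [2.743, -0.279, 1.741]
wrist_force: [-0.4, -0.2, 0.0]
gripper_width: 0.997
finger_force: 0.0
```

Emit:
send_rows(moves=[[[1, -0.1, 0], 0, 1]])

```text
time_s: 12.63
position: [-0.0528, 1.053, 0.4674]
tool_rot: [2.738, -0.305, 1.752]
wrist_force: [-0.1, 1.2, -0.4]
gripper_width: 1.003
finger_force: 0.0
```

Emit:
send_rows(moves=[[[1, -0.1, 0], 0, 1]])

```text
time_s: 12.72
position: [-0.0596, 1.0582, 0.4653]
tool_rot: [2.732, -0.331, 1.764]
wrist_force: [-0.7, -0.1, 0.2]
gripper_width: 0.998
finger_force: 0.0
```

Emit:
send_rows(moves=[[[1, -0.1, 0], 0, 1]])

```text
time_s: 12.8
position: [-0.0667, 1.0629, 0.4645]
tool_rot: [2.726, -0.357, 1.776]
wrist_force: [-0.3, -0.1, 0.5]
gripper_width: 1.001
finger_force: 0.0
```

Emit:
send_rows(moves=[[[1, -0.1, 0], 0, 1]])

```text
time_s: 12.88
position: [-0.0739, 1.0672, 0.4648]
tool_rot: [2.72, -0.383, 1.789]
wrist_force: [0.4, 0.2, -0.6]
gripper_width: 0.998
finger_force: 0.0
```

Emit:
send_rows(moves=[[[1, -0.1, 0], 0, 1]])

```text
time_s: 12.97
position: [-0.0813, 1.0711, 0.4663]
tool_rot: [2.713, -0.409, 1.802]
wrist_force: [0.1, -0.8, -0.5]
gripper_width: 1.001
finger_force: 0.0
```

Emit:
send_rows(moves=[[[1, -0.1, 0], 0, 1]])

```text
time_s: 13.05
position: [-0.0888, 1.0745, 0.4686]
tool_rot: [2.706, -0.435, 1.815]
wrist_force: [-0.2, 0.1, 0.1]
gripper_width: 0.997
finger_force: 0.0
```

Emit:
send_rows(moves=[[[1, -0.1, 0], 0, 1]])

```text
time_s: 13.13
position: [-0.0964, 1.0776, 0.4718]
tool_rot: [2.699, -0.461, 1.828]
wrist_force: [-0.1, -0.3, -0.0]
gripper_width: 1.0
finger_force: 0.0
```

Emit:
send_rows(moves=[[[1, -0.1, 0], 0, 1]])

```text
time_s: 13.22
position: [-0.1042, 1.0802, 0.4758]
tool_rot: [2.692, -0.487, 1.842]
wrist_force: [-1.1, 0.0, -0.2]
gripper_width: 0.997
finger_force: 0.0
```

Emit:
send_rows(moves=[[[1, -0.1, 0], 0, 1]])

```text
time_s: 13.3
position: [-0.112, 1.0823, 0.4807]
tool_rot: [2.684, -0.512, 1.856]
wrist_force: [-0.2, -0.8, 0.3]
gripper_width: 1.001
finger_force: 0.0
```

Emit:
send_rows(moves=[[[1, -0.1, 0], 0, 1]])

```text
time_s: 13.38
position: [-0.12, 1.0841, 0.4865]
tool_rot: [2.676, -0.538, 1.871]
wrist_force: [-0.4, 0.0, -0.5]
gripper_width: 1.002
finger_force: 0.0
```

Emit:
send_rows(moves=[[[1, -0.1, 0], 0, 1]])

```text
time_s: 13.47
position: [-0.128, 1.0854, 0.4929]
tool_rot: [2.668, -0.563, 1.886]
wrist_force: [1.0, -0.4, 0.6]
gripper_width: 1.001
finger_force: 0.0
```

```bash
python3 pr.py
```

```text
13.47 q [ 1.725  1.049  0.312 -0.416  1.189  1.587] pos [-0.128  1.085  0.493] tz [ 0.287  0.593 -0.753] ty [0.921 0.044 0.386] az 64.17750841217737 dl 48.80862718332061
ratchet dir [ 1.     0.147 -0.   ] world [-0.116  0.744  0.542]
0 [1.    0.204 0.256]
4 [1.    0.165 0.382]
8 [1.    0.123 0.517]
12 [1.    0.076 0.668]
16 [1.    0.022 0.842]
20 [ 0.951 -0.041  1.   ]
```

Emit:
send_rows(moves=[[[1, 0, 0.1], 0, 1]])

```text
time_s: 13.55
position: [-0.1327, 1.0877, 0.4991]
tool_rot: [2.659, -0.589, 1.903]
wrist_force: [0.2, 0.1, -0.7]
gripper_width: 1.0
finger_force: 0.0
```

Emit:
send_rows(moves=[[[1, 0, 0.1], 0, 1]])

```text
time_s: 13.63
position: [-0.1352, 1.0901, 0.5048]
tool_rot: [2.649, -0.614, 1.918]
wrist_force: [0.1, 0.8, -0.3]
gripper_width: 1.002
finger_force: 0.0
```

Emit:
send_rows(moves=[[[1, 0, 0.1], 0, 1]])

```text
time_s: 13.72
position: [-0.1381, 1.092, 0.511]
tool_rot: [2.639, -0.638, 1.934]
wrist_force: [0.6, -0.4, -0.4]
gripper_width: 0.999
finger_force: 0.0
```

Emit:
send_rows(moves=[[[1, 0, 0.1], 0, 1]])

```text
time_s: 13.8
position: [-0.1416, 1.0935, 0.5182]
tool_rot: [2.628, -0.662, 1.95]
wrist_force: [0.8, -0.0, 0.5]
gripper_width: 1.001
finger_force: 0.0
```

Emit:
send_rows(moves=[[[1, 0, 0.1], 0, 1]])

```text
time_s: 13.88
position: [-0.1456, 1.0944, 0.5263]
tool_rot: [2.616, -0.686, 1.968]
wrist_force: [-0.3, 0.1, 0.2]
gripper_width: 0.997
finger_force: 0.0
```

Emit:
send_rows(moves=[[[1, 0, 0.2], 0, 1]])

```text
time_s: 13.97
position: [-0.149, 1.0962, 0.5334]
tool_rot: [2.604, -0.711, 1.987]
wrist_force: [0.2, -0.8, 0.3]
gripper_width: 0.998
finger_force: 0.0
```

Emit:
send_rows(moves=[[[1, 0, 0.2], 0, 1]])

```text
time_s: 14.05
position: [-0.1521, 1.098, 0.5389]
tool_rot: [2.591, -0.734, 2.006]
wrist_force: [-0.1, 0.3, -0.0]
gripper_width: 1.002
finger_force: 0.0
```

Emit:
send_rows(moves=[[[1, 0, 0.2], 0, 1]])

```text
time_s: 14.13
position: [-0.1556, 1.0994, 0.5449]
tool_rot: [2.578, -0.756, 2.025]
wrist_force: [-0.1, -0.9, -0.5]
gripper_width: 1.001
finger_force: 0.0
```

Emit:
send_rows(moves=[[[1, 0, 0.2], 0, 1]])

```text
time_s: 14.22
position: [-0.1595, 1.1001, 0.5521]
tool_rot: [2.564, -0.778, 2.045]
wrist_force: [0.4, 0.0, -1.0]
gripper_width: 1.0
finger_force: 0.0
```

Emit:
send_rows(moves=[[[1, 0, 0.2], 0, 1]])

```text
time_s: 14.3
position: [-0.1636, 1.1004, 0.5604]
tool_rot: [2.548, -0.8, 2.065]
wrist_force: [-0.7, 0.2, -0.4]
gripper_width: 0.999
finger_force: 0.0
```

Emit:
send_rows(moves=[[[1, 0, 0.2], 0, 1]])

```text
time_s: 14.38
position: [-0.168, 1.1001, 0.5695]
tool_rot: [2.532, -0.822, 2.087]
wrist_force: [0.2, 0.3, 0.6]
gripper_width: 0.999
finger_force: 0.0
```

Emit:
send_rows(moves=[[[1, 0, 0.2], 0, 1]])

```text
time_s: 14.47
position: [-0.1726, 1.0993, 0.5794]
tool_rot: [2.515, -0.843, 2.11]
wrist_force: [1.4, -0.1, 0.6]
gripper_width: 1.001
finger_force: 0.0
```

Emit:
send_rows(moves=[[[1, 0, 0.2], 0, 1]])

```text
time_s: 14.55
position: [-0.1774, 1.098, 0.5897]
tool_rot: [2.497, -0.864, 2.133]
wrist_force: [0.9, -0.1, 0.0]
gripper_width: 1.001
finger_force: 0.0
```

Emit:
send_rows(moves=[[[1, 0, 0.2], 0, 1]])

```text
time_s: 14.63
position: [-0.1822, 1.0964, 0.6005]
tool_rot: [2.478, -0.885, 2.157]
wrist_force: [0.2, -0.7, -0.5]
gripper_width: 1.003
finger_force: 0.0
```

```bash
python3 pr.py
```

```text
14.63 q [ 1.766  0.984  0.312 -0.45   0.886  1.608] pos [-0.182  1.096  0.6  ] tz [ 0.175  0.848 -0.499] ty [0.92  0.039 0.39 ] az 78.31451695323511 dl 29.95778566476309
ratchet dir [ 1.     0.265 -0.   ] world [-0.097  0.49   0.798]
0 [1.    0.242 0.731]
4 [1.    0.205 0.922]
8 [0.866 0.139 1.   ]
12 [0.688 0.072 1.   ]
16 [0.536 0.014 1.   ]
20 [ 0.401 -0.038  1.   ]
```

Emit:
send_rows(moves=[[[1, 0, 0.3], 0, 1]])

```text
time_s: 14.72
position: [-0.1864, 1.0956, 0.6102]
tool_rot: [2.457, -0.907, 2.184]
wrist_force: [-0.3, 0.2, -0.0]
gripper_width: 0.996
finger_force: 0.0
```

Emit:
send_rows(moves=[[[1, 0, 0.3], 0, 1]])

```text
time_s: 14.8
position: [-0.1901, 1.0951, 0.618]
tool_rot: [2.436, -0.925, 2.21]
wrist_force: [-0.7, -0.1, -0.1]
gripper_width: 1.0
finger_force: 0.0
```

Emit:
send_rows(moves=[[[1, 0, 0.3], 0, 1]])

```text
time_s: 14.88
position: [-0.1942, 1.0941, 0.626]
tool_rot: [2.415, -0.943, 2.237]
wrist_force: [0.1, -0.5, 0.3]
gripper_width: 1.0
finger_force: 0.0
```

```bash
cat > plan.py <<'E'
from st import *
p=np.load("p.npy")
def plan(W,tw,q,pos,R,quiet=False):
    n=len(W)
    for w,t in zip(W,tw):
        w=np.array(w);sh=R.inv().apply(w-pos)/.2
        for k in(.25,.5,.75,1):   # continuity check
            q,e=ik(pos+(w-pos)*k,R*Rn.from_euler("z",t*k),p,q)
        R=R*Rn.from_euler("z",t);pos=w
        print(w,"shift",sh,"tw",round(t/np.pi,3),"rows",max(np.linalg.norm(sh)*.2/.0417,abs(t)/.125).round(1),"q",q,round(e,3))
    return q,pos,R
def flat(R,sgn=-1):
    z=R.apply([0,0,1]);w=sgn*np.cross([0,0,1],z);l=R.inv().apply(w);return np.arctan2(-l[0],l[1])
q0=np.array(s["q"]);P0=np.array(s["position"])
E
python3 - <<'E'
from plan import *
t=flat(R);print("tw",t)
cup=np.array([.563,-.2735,.05]);g=cup-.155*tz;pre=g-.11*tz;print("grasp TCP",g,"pre",pre)
W=[[0,.9,.6],[.2,.7,.6],[.4,.45,.6],[.5,.2,.6],[.52,-.05,.6],[.5,-.3,.55],[pre[0],pre[1]+.05,.4],list(pre+[0,0,.12])]
tw=[0,0,0,0,0,t/2,t/2,0]
q,pos,R2=plan(W,tw,q0,P0,R)
plan([pre,g],[0,0],q,pos,R2)
E
```

```text
14.88 q [ 1.775  0.969  0.312 -0.459  0.828  1.613] pos [-0.194  1.094  0.626] tz [ 0.149  0.886 -0.439] ty [0.92  0.039 0.391] az 80.44373479936824 dl 26.03708966122592
ratchet dir [ 1.     0.288 -0.   ] world [-0.089  0.43   0.837]
tw 0.4496257581232989
grasp TCP [ 0.54  -0.411  0.118] pre [ 0.523 -0.508  0.166]
[0.  0.9 0.6] shift [-0.906  0.805 -0.658] tw 0.0 rows 6.6 q [ 1.573  0.362  1.302 -0.403  0.395  1.571] 0.0
[0.2 0.7 0.6] shift [-0.825  0.881 -0.737] tw 0.0 rows 6.8 q [1.219 0.024 1.7   0.504 0.349 0.561] 0.0
[0.4  0.45 0.6 ] shift [-0.94   0.872 -0.958] tw 0.0 rows 7.7 q [ 0.616 -0.166  1.878  1.073  0.811 -0.197] 0.0
[0.5 0.2 0.6] shift [-0.759  0.412 -1.033] tw 0.0 rows 6.5 q [ 0.043 -0.167  1.878  1.136  1.322 -0.486] 0.0
[ 0.52 -0.05  0.6 ] shift [-0.614  0.044 -1.093] tw 0.0 rows 6.0 q [-0.439 -0.049  1.772  1.073  1.744 -0.709] 0.0
[ 0.5  -0.3   0.55] shift [-0.743 -0.238 -1.013] tw 0.072 rows 6.1 q [-0.802  0.206  1.588  0.924  2.007 -0.749] 0.0
[ 0.523 -0.458  0.4  ] shift [-1.038  0.016 -0.355] tw 0.072 rows 5.3 q [-0.92   0.543  1.412  0.799  1.988 -0.739] 0.0
[ 0.523 -0.508  0.286] shift [-0.619  0.042  0.028] tw 0.0 rows 3.0 q [-0.957  0.712  1.368  0.739  1.922 -0.857] 0.0
[ 0.523 -0.508  0.166] shift [-0.539  0.     0.263] tw 0.0 rows 2.9 q [-0.957  0.844  1.39   0.708  1.806 -0.964] 0.0
[ 0.54  -0.411  0.118] shift [-0.   -0.    0.55] tw 0.0 rows 2.6 q [-0.866  0.813  1.563  0.762  1.655 -1.01 ] 0.0
```

Emit:
send_rows(moves=[[[-0.9, 0.8, -0.66], 0, 1], [[-0.9, 0.8, -0.66], 0, 1], [[-0.9, 0.8, -0.66], 0, 1], [[-0.9, 0.8, -0.66], 0, 1], [[-0.9, 0.8, -0.66], 0, 1], [[-0.9, 0.8, -0.66], 0, 1], [[-0.9, 0.8, -0.66], 0, 1]])

```text
time_s: 15.47
position: [-0.0029, 0.9007, 0.6012]
tool_rot: [2.415, -0.942, 2.236]
wrist_force: [0.7, 1.5, 0.4]
gripper_width: 0.999
finger_force: 0.0
```

Emit:
send_rows(moves=[[[-0.82, 0.88, -0.74], 0, 1], [[-0.82, 0.88, -0.74], 0, 1], [[-0.82, 0.88, -0.74], 0, 1], [[-0.82, 0.88, -0.74], 0, 1], [[-0.82, 0.88, -0.74], 0, 1], [[-0.82, 0.88, -0.74], 0, 1], [[-0.82, 0.88, -0.74], 0, 1]])

```text
time_s: 16.05
position: [0.1968, 0.7002, 0.6032]
tool_rot: [2.412, -0.942, 2.236]
wrist_force: [0.9, 1.4, 0.0]
gripper_width: 0.999
finger_force: 0.0
```

Emit:
send_rows(moves=[[[-0.94, 0.87, -0.96], 0, 1], [[-0.94, 0.87, -0.96], 0, 1], [[-0.94, 0.87, -0.96], 0, 1], [[-0.94, 0.87, -0.96], 0, 1], [[-0.94, 0.87, -0.96], 0, 1], [[-0.94, 0.87, -0.96], 0, 1], [[-0.94, 0.87, -0.96], 0, 1], [[-0.94, 0.87, -0.96], 0, 1]])

```text
time_s: 16.72
position: [0.3961, 0.4493, 0.6037]
tool_rot: [2.412, -0.94, 2.235]
wrist_force: [-0.4, 1.1, -0.4]
gripper_width: 1.001
finger_force: 0.0
```

Emit:
send_rows(moves=[[[-0.76, 0.41, -1], 0, 1], [[-0.76, 0.41, -1], 0, 1], [[-0.76, 0.41, -1], 0, 1], [[-0.76, 0.41, -1], 0, 1], [[-0.76, 0.41, -1], 0, 1], [[-0.76, 0.41, -1], 0, 1], [[-0.76, 0.41, -1], 0, 1]])

```text
time_s: 17.3
position: [0.4968, 0.2037, 0.6003]
tool_rot: [2.416, -0.938, 2.228]
wrist_force: [0.8, -0.3, 1.0]
gripper_width: 0.999
finger_force: 0.0
```

Emit:
send_rows(moves=[[[-0.61, 0.04, -1], 0, 1], [[-0.61, 0.04, -1], 0, 1], [[-0.61, 0.04, -1], 0, 1], [[-0.61, 0.04, -1], 0, 1], [[-0.61, 0.04, -1], 0, 1], [[-0.61, 0.04, -1], 0, 1]])

```text
time_s: 17.8
position: [0.5168, -0.0287, 0.5929]
tool_rot: [2.418, -0.939, 2.229]
wrist_force: [-0.3, 0.1, -0.2]
gripper_width: 1.001
finger_force: 0.0
```

Run:
```python
from plan import *
t=flat(R);print("tw",t)
cup=np.array([.563,-.2735,.05]);g=cup-.155*tz;pre=g-.11*tz
W=[[.5,-.3,.55],[pre[0],pre[1]+.05,.4],list(pre+[0,0,.12])]
q,pos,R2=plan(W,[t/2,t/2,0],q0,P0,R)
```

```text
17.8 q [-0.405 -0.071  1.803  1.077  1.704 -0.701] pos [ 0.517 -0.029  0.593] tz [ 0.154  0.883 -0.443] ty [0.92  0.036 0.391] az 80.12798737627764 dl 26.273359296375176
ratchet dir [-1.     0.727  0.   ] world [ 0.407 -0.174 -0.206]
tw 0.45134921945853884
[ 0.5  -0.3   0.55] shift [-0.776 -0.21  -1.116] tw 0.072 rows 6.6 q [-0.803  0.204  1.59   0.923  2.002 -0.747] 0.0
[ 0.522 -0.458  0.4  ] shift [-1.037  0.013 -0.347] tw 0.072 rows 5.2 q [-0.922  0.539  1.418  0.798  1.982 -0.738] 0.0
[ 0.522 -0.508  0.287] shift [-0.614  0.043  0.029] tw 0.0 rows 3.0 q [-0.958  0.706  1.373  0.739  1.916 -0.855] 0.0
```

Emit:
send_rows(moves=[[[-0.78, -0.21, -1], 0.072, 1], [[-0.78, -0.21, -1], 0.072, 1], [[-0.78, -0.21, -1], 0.072, 1], [[-0.78, -0.21, -1], 0.072, 1], [[-0.78, -0.21, -1], 0.072, 1], [[-0.78, -0.21, -1], 0.072, 1], [[-0.78, -0.21, -1], 0.072, 1]])

```text
time_s: 18.38
position: [0.5043, -0.2816, 0.5359]
tool_rot: [2.724, -1.065, 1.867]
wrist_force: [-0.1, 0.3, -0.0]
gripper_width: 0.999
finger_force: 0.0
```

Emit:
send_rows(moves=[[[-1, 0.01, -0.45], 0.072, 1], [[-1, 0.01, -0.45], 0.072, 1], [[-1, 0.01, -0.45], 0.072, 1], [[-1, 0.01, -0.45], 0.072, 1], [[-1, 0.01, -0.45], 0.072, 1], [[-1, 0.01, -0.45], 0.072, 1], [[-1, 0.01, -0.45], 0.072, 1]])

```text
time_s: 18.97
position: [0.5223, -0.4501, 0.3996]
tool_rot: [-3.127, -1.116, 1.386]
wrist_force: [-0.2, 0.5, 1.1]
gripper_width: 0.997
finger_force: 0.0
```

```bash
cat > cupfit.py <<'E'
from h import *
def cupfit(C,ok,c0,zb=.01):
    # fit the cup's axis to outer-surface points and rim, known profile
    q=C[ok];q=q[(np.hypot(*(q[:,:2]-c0).T)<.05)&(q[:,2]>zb+.012)&(q[:,2]<zb+.08)]
    prof=lambda h:.0285+np.clip(h-.056,0,None)*(.0055/.019)
    r=least_squares(lambda x:np.minimum(np.abs(np.hypot(q[:,0]-x[0],q[:,1]-x[1])-prof(q[:,2]-zb)),np.abs(np.hypot(q[:,0]-x[0],q[:,1]-x[1])-prof(q[:,2]-zb)+.003)),c0,loss="soft_l1",f_scale=.002)
    return r.x,len(q),np.median(np.abs(r.fun))
E
python3 - <<'E'
from plan import *
from cupfit import *
for cam in("top","side"):
    P,D=snapshot(cam);C=cloud(cam,D);print(cam,cupfit(C,D>0,np.array([.563,-.2735])))
    cv2.imwrite(f"pics/pre_{cam}.png",P)
    f=[wz(cam,m["location"],.085)[:2] for m in mark_of(cam,"cup_rim")[:4]];print(f)
    f=[wz(cam,m["location"],.01)[:2] for m in mark_of(cam,"cup")[:4]];print(f)
t=flat(R);print("tw",t)
cup=np.array([.563,-.2735,.05]);g=cup-.155*tz;pre=g-.11*tz
plan([pre+[0,0,.1],pre,g],[t,0,0],q0,P0,R)
E
```

```text
18.97 q [-0.915  0.53   1.433  0.801  1.979 -0.732] pos [ 0.522 -0.45   0.4  ] tz [ 0.151  0.886 -0.439] ty [ 0.985 -0.171 -0.007] az 80.34726886578888 dl 26.039093233379997
ratchet dir [-1.     0.483  0.   ] world [ 0.268 -0.348 -0.61 ]
top (array([ 0.563, -0.273]), 956, np.float64(0.000920415861143152))
[array([ 0.564, -0.278]), array([ 0.688, -0.327]), array([ 0.546, -0.267])]
[array([ 0.566, -0.268]), array([ 0.692, -0.238]), array([ 0.697, -0.33 ])]
side (array([ 0.563, -0.274]), 0, np.float64(nan))
[array([ 0.687, -0.341]), array([ 0.678, -0.246])]
[array([ 0.689, -0.244]), array([ 0.694, -0.33 ]), array([0.491, 0.23 ])]
tw -0.007302021199974303
[ 0.523 -0.508  0.266] shift [-0.724  0.058  0.036] tw -0.002 rows 3.5 q [-0.958  0.731  1.376  0.733  1.901 -0.876] 0.0
[ 0.523 -0.508  0.166] shift [-0.449 -0.     0.219] tw 0.0 rows 2.4 q [-0.958  0.843  1.391  0.709  1.805 -0.963] 0.0
[ 0.54  -0.411  0.118] shift [ 0.   -0.    0.55] tw 0.0 rows 2.6 q [-0.866  0.812  1.565  0.763  1.654 -1.009] 0.0
  return _methods._mean(a, axis=axis, dtype=dtype,
  ret = ret.dtype.type(ret / rcount)
```

Emit:
send_rows(moves=[[[-0.72, 0.06, 0.04], -0.002, 1], [[-0.72, 0.06, 0.04], -0.002, 1], [[-0.72, 0.06, 0.04], -0.002, 1], [[-0.72, 0.06, 0.04], -0.002, 1], [[-1, 0.06, 0.18], -0.002, 1], [[-1.0, 0.06, 0.24], -0.002, 1], [[-1, 0.06, 0.24], -0.002, 1], [[-1, 0.06, 0.24], -0.002, 1]])

```text
time_s: 19.93
position: [0.5266, -0.4935, 0.2028]
tool_rot: [3.138, -1.117, 1.41]
wrist_force: [0.6, -0.5, 1.2]
gripper_width: 1.003
finger_force: 0.0
```

Run:
```python
from plan import *
t=flat(R);print("tw",t)
cup=np.array([.563,-.273,.054]);g=cup-.152*tz;pre=g-.11*tz
plan([pre,g],[t,0],q0,P0,R)
```

```text
19.93 q [-0.943  0.785  1.416  0.723  1.825 -0.936] pos [ 0.527 -0.493  0.203] tz [ 0.148  0.886 -0.439] ty [ 0.986 -0.164  0.002] az 80.51394136224113 dl 26.009643140441344
ratchet dir [-1.     0.443  0.   ] world [ 0.257 -0.355 -0.631]
tw 0.001904295058436081
[ 0.524 -0.505  0.169] shift [-0.179 -0.003  0.02 ] tw 0.001 rows 0.9 q [-0.954  0.838  1.395  0.71   1.806 -0.962] 0.0
[ 0.54  -0.408  0.121] shift [0.   0.   0.55] tw 0.0 rows 2.6 q [-0.862  0.807  1.568  0.764  1.655 -1.008] 0.0
```

Emit:
send_rows(moves=[[[-0.18, 0, 0.02], 0, 1], [[-0.18, 0, 0.02], 0, 1], [[-0.18, 0, 0.15], 0, 1], [[-0.18, 0, 0.3], 0, 1], [[-0.18, 0, 0.45], 0, 1], [[-0.18, 0, 0.57], 0, 1], [[-0.18, 0, 0.57], 0, 1], [[-0.18, 0, 0.57], 0, 1]])

```text
time_s: 20.6
position: [0.5422, -0.4089, 0.1236]
tool_rot: [3.128, -1.113, 1.419]
wrist_force: [-0.2, -0.2, 0.6]
gripper_width: 0.997
finger_force: 0.0
```

Run:
```python
from plan import *
from cupfit import *
cup=np.array([.563,-.273,.054]);g=cup-.152*tz
print("err",R.inv().apply(g-P0), s["wrist_force"])
P,D=snapshot("top");C=cloud("top",D);print(cupfit(C,D>0,np.array([.563,-.2735])))
P2,_=snapshot("side")
cv2.imwrite("pics/grasp.png",np.hstack([cv2.resize(P[150:310,340:500],(400,400),interpolation=2),cv2.resize(P2[240:400,220:380],(400,400),interpolation=2)]))
```

```text
20.6 q [-0.861  0.805  1.563  0.764  1.656 -1.009] pos [ 0.542 -0.409  0.124] tz [ 0.149  0.885 -0.441] ty [ 0.987 -0.163  0.006] az 80.42577205438755 dl 26.198651667600476
ratchet dir [-1.     0.522  0.   ] world [ 0.288 -0.335 -0.574]
err [-0.002 -0.002  0.002] [-0.214 -0.201  0.633]
(array([ 0.563, -0.274]), 1119, np.float64(0.0012187374680301894))
```

View pics/grasp.png

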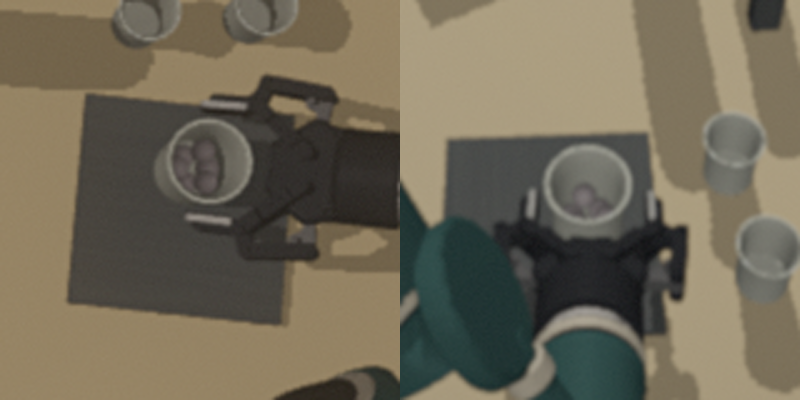

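The picture shows the fingers straddling the cup: in the left crop the cup is at (210,160) with pads at (225,104) and (208,219), and the body is clear of the rim. I'll close the gripper.

Emit:
send_rows(moves=[[[0, 0, 0], 0, -1], [[0, 0, 0], 0, -1], [[0, 0, 0], 0, -1], [[0, 0, 0], 0, -1], [[0, 0, 0], 0, -1], [[0, 0, 0], 0, -1], [[0, 0, 0], 0, -1], [[0, 0, 0], 0, -1]], force=70)

```text
time_s: 21.37
position: [0.5409, -0.4111, 0.122]
tool_rot: [3.13, -1.115, 1.414]
wrist_force: [-2.2, -3.0, 5.9]
gripper_width: 0.638
finger_force: 73.7
```

Run:
```python
from plan import *
print(s["gripper_width"],s["finger_force"],s["wrist_force"])
# lift straight up 0.2, then over the pan. contact point ~ cup (.563,-.2735,.054) now
gp=np.array([.563,-.2735,.054])-P0
up=P0+[0,0,.2]
pan=np.array([.5002,.1817])
tgt=np.array([*pan,.25])-gp
print("gp",gp,R.inv().apply(gp),"tgt",tgt)
W=[P0+[0,0,.1],P0+[0,0,.22],up+(tgt-up)*.3+[0,0,.03],up+(tgt-up)*.65+[0,0,.03],tgt]
q,pos,R2=plan(W,[0]*5,q0,P0,R)
for tw in(1,1.6,2.2,2.6):
    q,e=ik(pos,R2*Rn.from_euler("z",tw),p,q);print(tw,q,round(e,3))
for a in range(0,181,20):
    Rr=Rn.from_rotvec(np.radians(a)*tz);print(a,np.degrees(np.arccos(Rr.apply([0,0,1])[2])).round(),Rr.apply([0,0,1]),"rim off",Rr.apply([0,0,.031]))
```

```text
21.37 q [-0.865  0.808  1.562  0.764  1.657 -1.009] pos [ 0.541 -0.411  0.122] tz [ 0.151  0.885 -0.44 ] ty [ 0.986 -0.166  0.005] az 80.29970770436044 dl 26.128100652651906
ratchet dir [-1.    0.52  0.  ] world [ 0.286 -0.335 -0.575]
0.638280809148871 73.68018251065223 [-2.208 -2.983  5.926]
gp [ 0.022  0.138 -0.068] [ 0.    -0.001  0.155] tgt [0.478 0.044 0.318]
[ 0.541 -0.411  0.222] shift [ 0.449  0.003 -0.22 ] tw 0.0 rows 2.4 q [-0.865  0.676  1.564  0.776  1.75  -0.918] 0.0
[ 0.541 -0.411  0.342] shift [ 0.539  0.003 -0.264] tw 0.0 rows 2.9 q [-0.865  0.547  1.519  0.806  1.872 -0.791] 0.0
[ 0.522 -0.275  0.351] shift [ 0.33  -0.206  0.571] tw 0.0 rows 3.3 q [-0.751  0.354  1.782  0.867  1.752 -0.777] 0.0
[ 0.5   -0.115  0.349] shift [ 0.333 -0.241  0.691] tw 0.0 rows 3.9 q [-0.563  0.166  2.026  0.978  1.595 -0.727] 0.0
[0.478 0.044 0.318] shift [ 0.198 -0.241  0.757] tw 0.0 rows 3.9 q [-0.293  0.065  2.211  1.142  1.369 -0.695] 0.0
1 [-0.293  0.065  2.211  1.142  1.369  0.305] 0.0
1.6 [-0.293  0.065  2.211  1.142  1.369  0.905] 0.0
2.2 [-0.293  0.065  2.211  1.142  1.369  1.505] 0.0
2.6 [-0.293  0.065  2.211  1.142  1.369  1.905] 0.0
0 0.0 [0. 0. 1.] rim off [0.    0.    0.031]
20 18.0 [ 0.299 -0.075  0.951] rim off [ 0.009 -0.002  0.029]
40 36.0 [ 0.553 -0.188  0.811] rim off [ 0.017 -0.006  0.025]
60 53.0 [ 0.733 -0.326  0.597] rim off [ 0.023 -0.01   0.019]
80 70.0 [ 0.816 -0.471  0.334] rim off [ 0.025 -0.015  0.01 ]
100 87.0 [ 0.793 -0.606  0.054] rim off [ 0.025 -0.019  0.002]
120 102.0 [ 0.666 -0.716 -0.209] rim off [ 0.021 -0.022 -0.006]
140 115.0 [ 0.451 -0.786 -0.424] rim off [ 0.014 -0.024 -0.013]
160 124.0 [ 0.173 -0.808 -0.564] rim off [ 0.005 -0.025 -0.017]
180 128.0 [-0.133 -0.779 -0.612] rim off [-0.004 -0.024 -0.019]
```

Emit:
send_rows(moves=[[[0.1, 0, -0.05], 0, -1], [[0.25, 0, -0.12], 0, -1], [[0.42, 0, -0.2], 0, -1], [[0.6, 0, -0.29], 0, -1], [[0.78, 0, -0.38], 0, -1], [[0.95, 0, -0.46], 0, -1], [[0.99, 0, -0.48], 0, -1], [[0.99, 0, -0.48], 0, -1]])

```text
time_s: 22.03
position: [0.5409, -0.4095, 0.3447]
tool_rot: [3.119, -1.108, 1.424]
wrist_force: [0.0, -0.3, -3.4]
gripper_width: 0.64
finger_force: 74.1
```

Run:
```python
from plan import *
print(s["gripper_width"],s["finger_force"],s["wrist_force"])
gp=R.apply([0,0,.155]);tgt=np.array([.468,.213,.18])-gp;hi=tgt+[0,0,.11]
q,pos,R2=plan([P0+(hi-P0)*.33,P0+(hi-P0)*.67,hi,tgt],[0]*4,q0,P0,R)
for tw in(1,1.6,2.2,2.6):
    q,e=ik(pos,R2*Rn.from_euler("z",tw),p,q);print(tw,q,round(e,3))
P,D=snapshot("side");cv2.imwrite("pics/lift.png",P)
```

```text
22.03 q [-0.864  0.541  1.521  0.805  1.868 -0.792] pos [ 0.541 -0.41   0.345] tz [ 0.153  0.882 -0.446] ty [ 0.986 -0.166  0.01 ] az 80.15349998381468 dl 26.48727362865662
ratchet dir [-1.     0.524  0.   ] world [ 0.29  -0.339 -0.571]
0.6398695381388216 74.136887024506 [ 0.021 -0.303 -3.411]
[ 0.509 -0.249  0.349] shift [ 0.365 -0.29   0.672] tw 0.0 rows 3.9 q [-0.736  0.309  1.844  0.872  1.726 -0.786] 0.0
[ 0.476 -0.084  0.354] shift [ 0.376 -0.299  0.692] tw 0.0 rows 4.0 q [-0.536  0.092  2.098  0.991  1.572 -0.717] 0.0
[0.444 0.076 0.359] shift [ 0.365 -0.29   0.672] tw 0.0 rows 3.9 q [-0.242 -0.078  2.259  1.148  1.366 -0.594] 0.0
[0.444 0.076 0.249] shift [-0.492 -0.005  0.245] tw 0.0 rows 2.6 q [-0.242  0.115  2.325  1.211  1.266 -0.841] 0.0
1 [-0.242  0.115  2.325  1.211  1.266  0.159] 0.0
1.6 [-0.242  0.115  2.325  1.211  1.266  0.759] 0.0
2.2 [-0.242  0.115  2.325  1.211  1.266  1.359] 0.0
2.6 [-0.242  0.115  2.325  1.211  1.266  1.759] 0.0
```

View pics/lift.png

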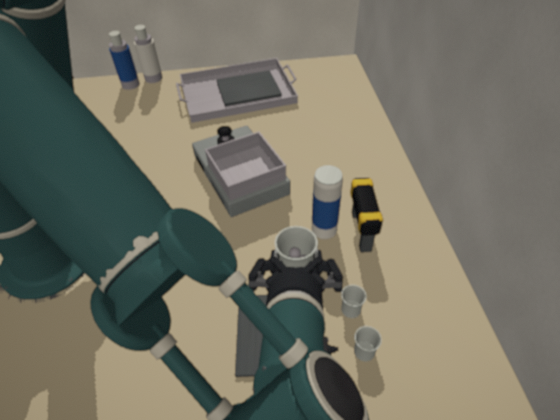

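The side view shows the cup lifted upright in the fingers at (297,248), clear of the plate. Next I'll carry it over the pan.

Emit:
send_rows(moves=[[[0.06, -0.05, 0.11], 0, -1], [[0.16, -0.13, 0.3], 0, -1], [[0.26, -0.21, 0.48], 0, -1], [[0.36, -0.29, 0.67], 0, -1], [[0.46, -0.36, 0.84], 0, -1], [[0.54, -0.43, 1], 0, -1]])

```text
time_s: 22.58
position: [0.4933, -0.1758, 0.3449]
tool_rot: [-3.136, -1.115, 1.399]
wrist_force: [0.6, -0.0, -2.2]
gripper_width: 0.638
finger_force: 74.4
```

Emit:
send_rows(moves=[[[0.1, -0.08, 0.18], 0, -1], [[0.2, -0.16, 0.37], 0, -1], [[0.3, -0.24, 0.55], 0, -1], [[0.4, -0.32, 0.73], 0, -1], [[0.5, -0.4, 0.9], 0, -1], [[0.56, -0.45, 1], 0, -1], [[0.56, -0.45, 1], 0, -1]])

```text
time_s: 23.17
position: [0.4396, 0.0676, 0.3571]
tool_rot: [-3.131, -1.114, 1.403]
wrist_force: [-0.5, 0.1, -3.3]
gripper_width: 0.638
finger_force: 76.2
```

Run:
```python
from plan import *
print(s["gripper_width"],s["finger_force"],s["wrist_force"])
gp=R.apply([0,0,.155]);tgt=np.array([.468,.213,.18])-gp
q,pos,R2=plan([tgt],[0],q0,P0,R)
```

```text
23.17 q [-0.265 -0.074  2.261  1.135  1.394 -0.598] pos [0.44  0.068 0.357] tz [ 0.14   0.887 -0.441] ty [ 0.987 -0.158 -0.005] az 81.02795747097953 dl 26.1480349832888
ratchet dir [-0.242  1.     0.   ] world [ 0.425 -0.115 -0.097]
0.6375444891652661 76.1834359272325 [-0.504  0.097 -3.326]
[0.446 0.076 0.248] shift [-0.468  0.029  0.279] tw 0.0 rows 2.6 q [-0.244  0.127  2.317  1.204  1.279 -0.833] 0.0
```

Emit:
send_rows(moves=[[[-0.15, 0.01, 0.09], 0, -1], [[-0.3, 0.02, 0.18], 0, -1], [[-0.42, 0.03, 0.25], 0, -1], [[-0.47, 0.03, 0.28], 0, -1], [[-0.47, 0.03, 0.28], 0, -1], [[-0.47, 0.03, 0.28], 0, -1]])

```text
time_s: 23.67
position: [0.4501, 0.0707, 0.2489]
tool_rot: [-3.134, -1.114, 1.398]
wrist_force: [0.2, 0.2, -2.9]
gripper_width: 0.643
finger_force: 76.2
```

Emit:
send_rows(moves=[[[0, 0, 0], 0.04, -1], [[0, 0, 0], 0.08, -1], [[0, 0, 0], 0.12, -1], [[0, 0, 0], 0.16, -1], [[0, 0, 0], 0.2, -1], [[0, 0, 0], 0.24, -1], [[0, 0, 0], 0.28, -1], [[0, 0, 0], 0.32, -1], [[0, 0, 0], 0.35, -1], [[0, 0, 0], 0.38, -1], [[0, 0, 0], 0.41, -1], [[0, 0, 0], 0.44, -1], [[0, 0, 0], 0.47, -1], [[0, 0, 0], 0.5, -1], [[0, 0, 0], 0.53, -1], [[0, 0, 0], 0.56, -1], [[0, 0, 0], 0.59, -1], [[0, 0, 0], 0.62, -1], [[0, 0, 0], 0.65, -1], [[0, 0, 0], 0.68, -1]])

```text
time_s: 25.33
position: [0.4518, 0.0701, 0.2525]
tool_rot: [-2.098, 0.501, -0.441]
wrist_force: [-0.7, 0.4, -3.1]
gripper_width: 0.638
finger_force: 76.4
```

Emit:
send_rows(moves=[[[0, 0, 0], 0.04, -1], [[0, 0, 0], 0.08, -1], [[0, 0, 0], 0.12, -1], [[0, 0, 0], 0.15, -1], [[0, 0, 0], 0.15, -1], [[0, 0, 0], 0.15, -1], [[0, 0, 0], 0.15, -1], [[0, 0, 0], 0.15, -1], [[0, 0, 0], 0.15, -1]])

```text
time_s: 26.08
position: [0.4516, 0.0704, 0.2519]
tool_rot: [-2.334, 0.879, -0.803]
wrist_force: [0.1, -0.6, -1.6]
gripper_width: 0.641
finger_force: 76.4
```

Run:
```python
from plan import *
print(s["gripper_width"],s["finger_force"],s["wrist_force"])
P,_=snapshot("top");P2,_=snapshot("side")
for c in("top","side"):
    for m in mark_of(c,"ball0_center")[:8]:print(c,np.round(m["location"]),round(m["conf"],2))
cv2.imwrite("pics/pour.png",np.hstack([cv2.resize(P[170:330,90:250],(400,400),interpolation=2),cv2.resize(P2[90:250,150:310],(400,400),interpolation=2)]))
```

```text
26.08 q [-0.252  0.128  2.305  1.204  1.281  1.775] pos [0.452 0.07  0.252] tz [ 0.15   0.885 -0.441] ty [-0.884 -0.08  -0.461] az 80.36221327630336 dl 26.158594465439975
ratchet dir [ 0.891 -1.     0.   ] world [ 0.427 -0.11  -0.075]
0.6414298285365393 76.42334615884465 [ 0.08  -0.579 -1.601]
top [187. 252.] 0.41
side [260. 170.] 0.54
side [278. 332.] 0.25
```

View pics/pour.png

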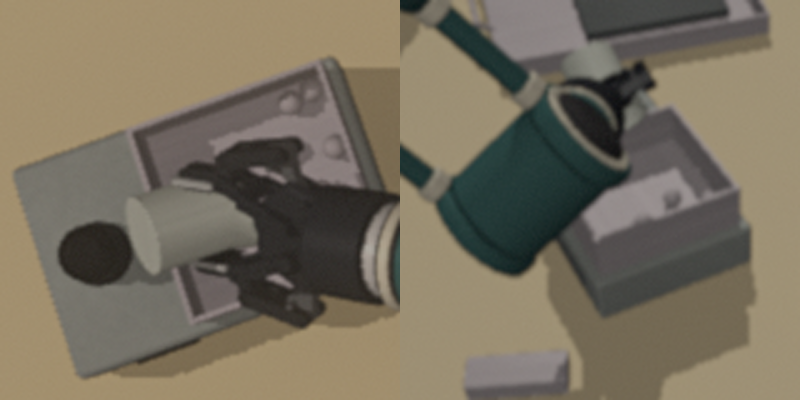

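In the top crop three balls lie in the pan, at (308,93), (290,103) and (330,147), with the cup tipped above it. The gripper hides the rest, so I'll tip further and give it a small shake.

Emit:
send_rows(moves=[[[0, 0, 0], 0.04, -1], [[0, 0, 0], 0.08, -1], [[0, 0, 0], 0.12, -1], [[0, 0, 0], 0.15, -1], [[0, 0, 0.05], 0.15, -1], [[0, 0, 0], 0.15, -1], [[0, 0, 0.05], 0.15, -1], [[0, 0, 0], 0.15, -1], [[0, 0, 0], 0.15, -1]])

```text
time_s: 27.03
position: [0.4515, 0.0702, 0.252]
tool_rot: [-3.003, 1.109, -1.584]
wrist_force: [0.8, -0.2, -0.7]
gripper_width: 0.636
finger_force: 76.5
```

Run:
```python
from plan import *
print(s["wrist_force"])
W=[P0+[-.01,-.05,.1],P0+[.01,-.18,.14]]
plan(W,[0,0],q0,P0,R)
```

```text
27.03 q [-0.253  0.128  2.305  1.203  1.282  2.246] pos [0.452 0.07  0.252] tz [ 0.15   0.885 -0.441] ty [-0.989  0.137 -0.061] az 80.3915972173931 dl 26.15955387880643
ratchet dir [ 0.265 -1.     0.   ] world [ 0.427 -0.11  -0.076]
[ 0.828 -0.214 -0.73 ]
[0.442 0.02  0.352] shift [-0.336 -0.015 -0.449] tw 0.0 rows 2.7 q [-0.37  -0.042  2.243  1.087  1.456  2.424] 0.0
[ 0.462 -0.11   0.392] shift [ 0.11  -0.2   -0.648] tw 0.0 rows 3.3 q [-0.594  0.048  2.067  0.962  1.66   2.4  ] 0.0
```

Emit:
send_rows(moves=[[[-0.15, 0, -0.2], 0, -1], [[-0.3, -0.01, -0.4], 0, -1], [[-0.34, -0.01, -0.45], 0, -1], [[-0.34, -0.01, -0.45], 0, -1], [[-0.34, -0.01, -0.45], 0, -1]])

```text
time_s: 27.45
position: [0.4412, 0.0199, 0.3543]
tool_rot: [-2.994, 1.108, -1.578]
wrist_force: [-0.8, 0.3, -2.0]
gripper_width: 0.641
finger_force: 76.4
```

```bash
cat > balls.py <<'E'
from h import *
np.set_printoptions(precision=3,suppress=True)
def balls(cam):
    P,D=snapshot(cam);C=cloud(cam,D);C[D==0]=np.nan
    c=np.array([.5002,.1817]);a=np.radians(20);L=(C[...,:2]-c)@np.array([[np.cos(a),-np.sin(a)],[np.sin(a),np.cos(a)]])
    m=(np.abs(L)<.074).all(-1)&(C[...,2]>.066)&(C[...,2]<.1)
    n,l,st,ce=cv2.connectedComponentsWithStats(m.astype(np.uint8),connectivity=4)
    for k in range(1,n):
        if st[k,4]>8: print(cam,st[k,4],np.median(C[l==k],0),np.median(L[l==k],0))
    return P
E
python3 - <<'E'
from plan import *
from balls import balls
print(P0,s["wrist_force"])
P=balls("top");P2=balls("side")
for c in("top","side"):
    for m in masks_of(c,"ball0_center")[:10]:print(c,np.round(m["location"]),round(m["conf"],2))
cv2.imwrite("pics/pour2.png",np.hstack([cv2.resize(P[170:330,90:250],(400,400),interpolation=2),cv2.resize(P2[90:250,150:310],(400,400),interpolation=2)]))
E
```

```text
27.45 q [-0.37  -0.047  2.241  1.087  1.456  2.427] pos [0.441 0.02  0.354] tz [ 0.154  0.884 -0.442] ty [-0.988  0.139 -0.066] az 80.14144632439674 dl 26.230273553057696
ratchet dir [ 0.546 -1.     0.   ] world [ 0.412 -0.16  -0.177]
[0.441 0.02  0.354] [-0.829  0.273 -2.001]
top 151 [0.577 0.152 0.075] [ 0.063 -0.055]
top 72 [0.533 0.169 0.076] [ 0.027 -0.024]
side 25 [0.55  0.257 0.089] [0.073 0.054]
side 26 [0.561 0.229 0.086] [0.073 0.024]
side 57 [0.577 0.178 0.08 ] [ 0.073 -0.03 ]
side 42 [0.531 0.164 0.075] [ 0.023 -0.027]
side 17 [0.496 0.137 0.077] [-0.019 -0.041]
top [198. 228.] 0.56
```

View pics/pour2.png

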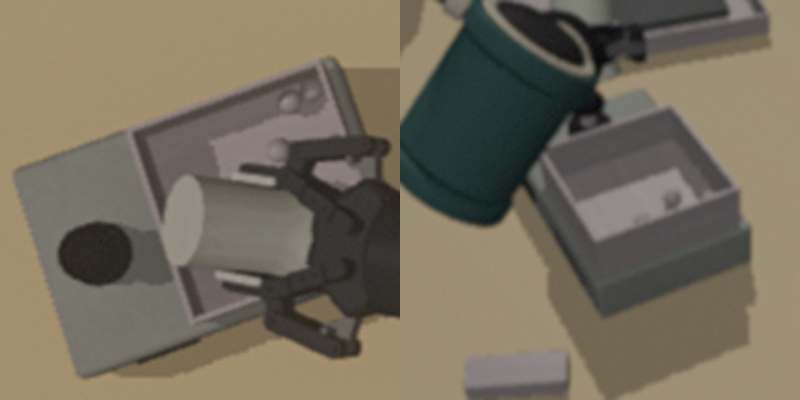

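Run:
```python
from plan import *
t=flat(R);print("t",t)
if t>0:t-=2*np.pi
print(t,t/np.pi)
hi=np.array([.535,-.411,.345])
W=[P0+(hi-P0)*.45,hi]
q,pos,R2=plan(W,[t*.5,t*.5],q0,P0,R)
```

```text
27.65 q [-0.368 -0.043  2.246  1.087  1.456  2.427] pos [0.44  0.021 0.351] tz [ 0.148  0.885 -0.441] ty [-0.989  0.137 -0.057] az 80.4976524292384 dl 26.150617406833483
ratchet dir [ 0.545 -1.     0.   ] world [ 0.411 -0.159 -0.18 ]
t -3.0778052900292097
-3.0778052900292097 -0.9796958515650666
[ 0.483 -0.173  0.348] shift [ 0.442 -0.344 -0.824] tw -0.49 rows 12.3 q [-0.667  0.197  1.991  0.913  1.667  0.77 ] 0.0
[ 0.535 -0.411  0.345] shift [ 0.438  0.527 -1.007] tw -0.49 rows 12.3 q [-0.87   0.538  1.527  0.8    1.878 -0.79 ] 0.0
```

Emit:
send_rows(moves=[[[0, 0, 0], -0.27, -1], [[0, 0, 0], -0.27, -1], [[0, 0, 0], -0.27, -1], [[0, 0, 0], -0.27, -1], [[0, 0, 0], -0.27, -1], [[0, 0, 0], -0.27, -1], [[0, 0, 0], -0.27, -1], [[0.1, -0.08, -0.2], -0.49, -1], [[0.2, -0.16, -0.4], -0.49, -1], [[0.3, -0.24, -0.6], -0.49, -1], [[0.44, -0.34, -0.82], -0.49, -1], [[0.44, -0.34, -0.82], -0.49, -1], [[0.44, -0.34, -0.82], -0.49, -1]])

```text
time_s: 28.73
position: [0.484, -0.1772, 0.3481]
tool_rot: [-2.028, -0.036, -0.154]
wrist_force: [0.6, 0.3, -1.0]
gripper_width: 0.64
finger_force: 76.4
```

Emit:
send_rows(moves=[[[0.07, 0.09, -0.17], -0.49, -1], [[0.15, 0.18, -0.34], -0.49, -1], [[0.22, 0.27, -0.51], -0.49, -1], [[0.29, 0.36, -0.68], -0.49, -1], [[0.36, 0.44, -0.85], -0.49, -1], [[0.44, 0.53, -1], -0.49, -1], [[0.44, 0.53, -1], -0.49, -1], [[0.44, 0.53, -1], -0.49, -1], [[0.44, 0.53, -1], -0.49, -1], [[0.44, 0.53, -1], -0.49, -1], [[0.44, 0.53, -1], -0.49, -1], [[0.44, 0.53, -1], -0.49, -1], [[0.44, 0.53, -1], -0.49, -1], [[0.44, 0.53, -1], -0.49, -1]])

```text
time_s: 29.9
position: [0.5356, -0.409, 0.3435]
tool_rot: [3.138, -1.117, 1.409]
wrist_force: [0.6, 0.5, -1.8]
gripper_width: 0.641
finger_force: 76.4
```

Run:
```python
from plan import *
from balls import balls
print(P0,s["wrist_force"],s["gripper_width"])
P=balls("top")
for m in masks_of("top","ball0_center")[:10]:print(np.round(m["location"]),round(m["conf"],2))
t=flat(R);print("t",t)
tgt=np.array([.541,-.411,.122]);plan([tgt+[0,0,.015],tgt],[t,0],q0,P0,R)
cv2.imwrite("pics/after.png",np.hstack([cv2.resize(P[185:315,120:250],(400,400),interpolation=2),cv2.resize(P[150:310,340:500],(400,400),interpolation=2)]))
```

```text
29.9 q [-0.868  0.538  1.53   0.803  1.877 -0.793] pos [ 0.536 -0.409  0.343] tz [ 0.148  0.886 -0.439] ty [ 0.986 -0.164  0.002] az 80.50491871293457 dl 26.018431097656908
ratchet dir [-1.     0.516  0.   ] world [ 0.283 -0.335 -0.581]
[ 0.536 -0.409  0.343] [ 0.591  0.519 -1.783] 0.6405552979535478
top 151 [0.578 0.152 0.075] [ 0.062 -0.054]
top 72 [0.536 0.125 0.075] [ 0.014 -0.066]
top 77 [0.533 0.168 0.074] [ 0.026 -0.024]
top 76 [0.501 0.135 0.075] [-0.016 -0.044]
top 73 [0.487 0.107 0.075] [-0.038 -0.066]
[199. 230.] 0.47
t 0.0018893902266062146
[ 0.541 -0.411  0.137] shift [-0.93   0.027  0.448] tw 0.001 rows 5.0 q [-0.865  0.788  1.564  0.764  1.673 -0.992] 0.0
[ 0.541 -0.411  0.122] shift [-0.067  0.     0.033] tw 0.0 rows 0.4 q [-0.865  0.809  1.561  0.762  1.66  -1.005] 0.0
```

View pics/after.png

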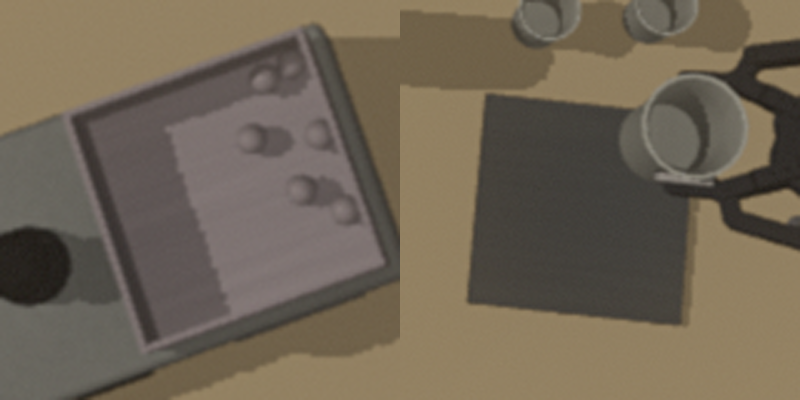

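All six balls lie in the pan (left crop) and the cup is empty (right crop, (700,130)). Now I'll stand it on the plate.

Emit:
send_rows(moves=[[[-0.18, 0, 0.09], 0, -1], [[-0.36, 0.01, 0.18], 0, -1], [[-0.54, 0.02, 0.26], 0, -1], [[-0.72, 0.02, 0.35], 0, -1], [[-0.87, 0.03, 0.42], 0, -1], [[-0.93, 0.03, 0.45], 0, -1], [[-0.95, 0.03, 0.46], 0, -1], [[-0.96, 0.03, 0.465], 0, -1], [[-0.97, 0.03, 0.47], 0, -1], [[-0.97, 0.03, 0.47], 0, -1]])

```text
time_s: 30.83
position: [0.5425, -0.4129, 0.1326]
tool_rot: [3.127, -1.112, 1.418]
wrist_force: [1.2, -0.4, -1.8]
gripper_width: 0.639
finger_force: 76.4
```

Run:
```python
from plan import *
print(P0,s["wrist_force"],flat(R))
tgt=np.array([.541,-.411,.121]);print(R.inv().apply(tgt-P0)/.2)
```

```text
30.83 q [-0.865  0.796  1.558  0.764  1.666 -0.999] pos [ 0.543 -0.413  0.133] tz [ 0.151  0.884 -0.443] ty [ 0.986 -0.166  0.006] az 80.28941433934033 dl 26.265459078926455
ratchet dir [-1.     0.521  0.   ] world [ 0.287 -0.337 -0.574]
[ 0.543 -0.413  0.133] [ 1.193 -0.44  -1.781] 0.007214270635874762
[-0.048 -0.009  0.033]
```

Emit:
send_rows(moves=[[[-0.015, 0, 0.007], 0, -1], [[-0.025, 0, 0.012], 0, -1], [[-0.035, 0, 0.017], 0, -1], [[-0.04, 0, 0.02], 0, -1], [[-0.04, 0, 0.02], 0, -1]])

```text
time_s: 31.25
position: [0.5419, -0.4123, 0.1221]
tool_rot: [3.132, -1.115, 1.413]
wrist_force: [-0.0, -1.0, 1.9]
gripper_width: 0.642
finger_force: 76.5
```

Run:
```python
from plan import *
print(P0,s["wrist_force"],s["moment"])
```

```text
31.25 q [-0.865  0.81   1.557  0.763  1.658 -1.007] pos [ 0.542 -0.412  0.122] tz [ 0.15   0.885 -0.441] ty [ 0.986 -0.166  0.004] az 80.35144693338214 dl 26.13758203010581
ratchet dir [-1.     0.521  0.   ] world [ 0.286 -0.335 -0.576]
[ 0.542 -0.412  0.122] [-0.009 -1.022  1.932] [-0.23   0.093 -0.033]
```

Emit:
send_rows(moves=[[[0, 0, 0], 0, 0.4], [[0, 0, 0], 0, 1], [[0, 0, 0], 0, 1], [[0, 0, 0], 0, 1], [[0, 0, 0], 0, 1], [[0, 0, 0], 0, 1]])

```text
time_s: 31.75
position: [0.5418, -0.412, 0.1213]
tool_rot: [3.134, -1.114, 1.412]
wrist_force: [0.3, 0.4, -0.4]
gripper_width: 1.004
finger_force: 0.0
```

Emit:
send_rows(moves=[[[0, 0, -0.05], 0, 1], [[0, 0, -0.15], 0, 1], [[0, 0, -0.3], 0, 1], [[0, 0, -0.5], 0, 1], [[0, 0, -0.7], 0, 1], [[0, 0, -0.7], 0, 1]])

```text
time_s: 32.25
position: [0.5195, -0.5433, 0.1887]
tool_rot: [3.118, -1.107, 1.421]
wrist_force: [0.1, -0.5, 1.2]
gripper_width: 0.998
finger_force: 0.0
```

Run:
```python
from plan import *
from cupfit import *
P,D=snapshot("top");C=cloud("top",D);print(cupfit(C,D>0,np.array([.563,-.2735])))
q_=C[D>0]
r=q_[(np.hypot(q_[:,0]-.563,q_[:,1]+.2735)<.045)&(q_[:,2]>.075)];A=np.c_[r[:,:2]-r[:,:2].mean(0),np.ones(len(r))];print("rim plane slope",np.linalg.lstsq(A,r[:,2],rcond=None)[0],len(r))
# plunger: fit of head
h=q_[(np.hypot(q_[:,0]-.452,q_[:,1]-.312)<.03)&(q_[:,2]>.1)];print("plunger flat",h.mean(0),len(h), (h[:,:2].max(0)+h[:,:2].min(0))/2)
# geometry: demag centre -> plunger
a=np.radians(20);pan=np.array([.5002,.1817]);yd=np.array([-np.sin(a),np.cos(a)]);print("plunger by geometry",pan+.14*yd)
hi=P0+[0,0,.15];pl=np.array([.452,.312,.104])
for off in(.173,):
    tip=pl+[0,0,.03]-off*tz
    W=[hi,hi+(tip+[0,0,.15]-hi)*.25,hi+(tip+[0,0,.15]-hi)*.5,hi+(tip+[0,0,.15]-hi)*.75,tip+[0,0,.15],tip,tip-[0,0,.05]]
    plan(W,[0]*7,q0,P0,R)
```

```text
32.25 q [-0.985  0.855  1.316  0.699  1.855 -0.947] pos [ 0.52  -0.543  0.189] tz [ 0.157  0.88  -0.448] ty [ 0.985 -0.17   0.011] az 79.89262489180469 dl 26.593516919140335
ratchet dir [-1.     0.413  0.   ] world [ 0.247 -0.373 -0.647]
(array([ 0.564, -0.273]), 674, np.float64(0.0008640727987732867))
rim plane slope [-0.011  0.034  0.082] 274
plunger flat [0.452 0.313 0.103] 284 [0.452 0.312]
plunger by geometry [0.452 0.313]
[ 0.52  -0.543  0.339] shift [ 0.671  0.008 -0.336] tw 0.0 rows 3.6 q [-0.985  0.708  1.268  0.747  2.002 -0.809] 0.0
[ 0.496 -0.368  0.344] shift [ 0.407 -0.266  0.742] tw 0.0 rows 4.3 q [-0.874  0.436  1.678  0.789  1.834 -0.836] 0.0
[ 0.472 -0.192  0.35 ] shift [ 0.407 -0.266  0.742] tw 0.0 rows 4.3 q [-0.705  0.195  1.987  0.89   1.683 -0.791] 0.0
[ 0.449 -0.016  0.356] shift [ 0.407 -0.266  0.742] tw 0.0 rows 4.3 q [-0.438 -0.014  2.205  1.047  1.499 -0.675] 0.0
[0.425 0.16  0.361] shift [ 0.407 -0.266  0.742] tw 0.0 rows 4.3 q [-0.047 -0.14   2.308  1.239  1.217 -0.519] 0.0
[0.425 0.16  0.211] shift [-0.671 -0.008  0.336] tw 0.0 rows 3.6 q [-0.047  0.152  2.391  1.395  1.121 -0.913] 0.0
[0.425 0.16  0.161] shift [-0.224 -0.003  0.112] tw 0.0 rows 1.2 q [-0.047  0.275  2.394  1.457  1.103 -1.053] 0.0
```

The cup stands at (0.564, -0.273). At the present 26° pitch the gripper's body would hit the pan wall when pressing the plunger, so I'll pitch the tool steeper at the inner reach limit first.

Run:
```python
from plan import *
W=[P0+[0,0,.17],[.49,-.33,.40],[.44,-.12,.42],[.36,.06,.45],[.25,.2,.45],[.19,.29,.43]]
q,pos,R2=plan(W,[0]*6,q0,P0,R)
for k in(.05,.1,.15):
    print(R.inv().apply([-.44,-.37,-.82])*1.0, ik(pos+k*np.array([-.44,-.37,-.82]),R,p,q))
```

```text
32.3 q [-0.983  0.855  1.321  0.7    1.853 -0.948] pos [ 0.52  -0.541  0.187] tz [ 0.156  0.881 -0.446] ty [ 0.986 -0.169  0.009] az 79.99265830614823 dl 26.47868016486013
ratchet dir [-1.     0.414  0.   ] world [ 0.247 -0.371 -0.647]
[ 0.52  -0.541  0.357] shift [ 0.761  0.008 -0.379] tw 0.0 rows 4.1 q [-0.983  0.691  1.261  0.757  2.021 -0.789] 0.0
[ 0.49 -0.33  0.4 ] shift [ 0.648 -0.324  0.81 ] tw 0.0 rows 5.2 q [-0.845  0.329  1.714  0.824  1.867 -0.763] 0.0
[ 0.44 -0.12  0.42] shift [ 0.536 -0.423  0.842] tw 0.0 rows 5.2 q [-0.636 -0.01   2.068  0.944  1.715 -0.654] 0.0
[0.36 0.06 0.45] shift [ 0.504 -0.545  0.664] tw 0.0 rows 4.8 q [-0.347 -0.368  2.301  1.08   1.556 -0.41 ] 0.0
[0.25 0.2  0.45] shift [ 0.272 -0.661  0.531] tw 0.0 rows 4.3 q [ 0.095 -0.695  2.473  1.149  1.24  -0.082] 0.0
[0.19 0.29 0.43] shift [ 0.089 -0.373  0.395] tw 0.0 rows 2.6 q [ 0.579 -0.731  2.523  1.139  0.801  0.131] 0.0
[-0.927 -0.378 -0.029] (array([ 0.569, -0.756,  2.57 ,  1.085,  0.837,  0.149]), np.float64(0.0980028608280116))
[-0.927 -0.378 -0.029] (array([ 0.571, -0.737,  2.57 ,  0.97 ,  0.899,  0.212]), np.float64(0.2855587019735293))
[-0.927 -0.378 -0.029] (array([ 0.579, -0.702,  2.57 ,  0.877,  0.953,  0.25 ]), np.float64(0.47310252181074935))
```

Emit:
send_rows(moves=[[[0.2, 0, -0.1], 0, 1], [[0.4, 0, -0.2], 0, 1], [[0.6, 0, -0.3], 0, 1], [[0.76, 0.01, -0.38], 0, 0], [[0.76, 0.01, -0.38], 0, -1], [[0.76, 0.01, -0.38], 0, -1]], force=40)

```text
time_s: 32.8
position: [0.5226, -0.5374, 0.3583]
tool_rot: [3.12, -1.109, 1.425]
wrist_force: [-0.7, -0.5, 0.6]
gripper_width: 0.606
finger_force: 0.0
```

Emit:
send_rows(moves=[[[0.65, -0.32, 0.81], 0, -1], [[0.65, -0.32, 0.81], 0, -1], [[0.65, -0.32, 0.81], 0, -1], [[0.65, -0.32, 0.81], 0, -1], [[0.65, -0.32, 0.81], 0, -1], [[0.65, -0.32, 0.81], 0, -1]])

```text
time_s: 33.3
position: [0.4909, -0.3213, 0.397]
tool_rot: [-3.141, -1.118, 1.408]
wrist_force: [-0.1, -0.7, 0.5]
gripper_width: 0.001
finger_force: 0.0
```

Emit:
send_rows(moves=[[[0.54, -0.42, 0.84], 0, -1], [[0.54, -0.42, 0.84], 0, -1], [[0.54, -0.42, 0.84], 0, -1], [[0.54, -0.42, 0.84], 0, -1], [[0.54, -0.42, 0.84], 0, -1], [[0.54, -0.42, 0.84], 0, -1]])

```text
time_s: 33.8
position: [0.4397, -0.1127, 0.4191]
tool_rot: [-3.141, -1.116, 1.408]
wrist_force: [1.0, 1.2, 0.0]
gripper_width: -0.003
finger_force: 0.0
```

Emit:
send_rows(moves=[[[0.5, -0.55, 0.66], 0, -1], [[0.5, -0.55, 0.66], 0, -1], [[0.5, -0.55, 0.66], 0, -1], [[0.5, -0.55, 0.66], 0, -1], [[0.5, -0.55, 0.66], 0, -1], [[0.5, -0.55, 0.66], 0, -1]])

```text
time_s: 34.3
position: [0.3576, 0.0645, 0.4512]
tool_rot: [3.135, -1.115, 1.416]
wrist_force: [0.9, -0.4, 0.1]
gripper_width: 0.003
finger_force: 0.0
```

Emit:
send_rows(moves=[[[0.27, -0.66, 0.53], 0, -1], [[0.27, -0.66, 0.53], 0, -1], [[0.27, -0.66, 0.53], 0, -1], [[0.27, -0.66, 0.53], 0, -1], [[0.27, -0.66, 0.53], 0, -1], [[0.36, -1, 0.92], 0, -1], [[0.36, -1, 0.92], 0, -1], [[0.36, -1, 0.92], 0, -1], [[0.36, -1, 0.92], 0, -1]])

```text
time_s: 35.05
position: [0.1902, 0.2922, 0.4321]
tool_rot: [3.139, -1.111, 1.423]
wrist_force: [-0.3, -0.5, -0.3]
gripper_width: 0.002
finger_force: 0.0
```

Emit:
send_rows(moves=[[[-1, -0.4, 0], 0, -1]])

```text
time_s: 35.13
position: [0.1821, 0.2813, 0.4118]
tool_rot: [3.127, -1.111, 1.429]
wrist_force: [1.3, -0.3, 1.3]
gripper_width: -0.004
finger_force: 0.0
```

Emit:
send_rows(moves=[[[-1, -0.4, 0], 0, -1]])

```text
time_s: 35.22
position: [0.1824, 0.2788, 0.3998]
tool_rot: [-3.137, -1.079, 1.422]
wrist_force: [1.3, -0.5, -0.2]
gripper_width: -0.001
finger_force: 0.0
```

Emit:
send_rows(moves=[[[-1, -0.4, 0], 0, -1]])

```text
time_s: 35.3
position: [0.185, 0.2772, 0.3918]
tool_rot: [-3.118, -1.052, 1.413]
wrist_force: [0.6, 0.1, 0.9]
gripper_width: 0.004
finger_force: 0.0
```

Emit:
send_rows(moves=[[[-1, -0.4, 0], 0, -1]])

```text
time_s: 35.38
position: [0.1872, 0.2749, 0.3845]
tool_rot: [-3.104, -1.026, 1.41]
wrist_force: [-0.1, 0.4, 0.1]
gripper_width: 0.002
finger_force: 0.0
```

```bash
python3 st.py; python3 -c "
from h import *
s=read_state();print(Rn.from_euler('xyz',s['tool_rot']).inv().apply([-.44,-.37,-.82]))"
```

```text
35.38 q [ 0.523 -0.7    2.571  1.106  0.876  0.078] pos [0.187 0.275 0.384] tz [ 0.099  0.85  -0.518] ty [ 0.992 -0.127 -0.02 ] az 83.36513007849337 dl 31.20372587109281
ratchet dir [ 1.     0.663 -0.   ] world [0.449 0.259 0.51 ]
[-0.92697259 -0.37300667  0.06699139]
```

Emit:
send_rows(moves=[[[-1, -0.3, 0], 0, -1]])

```text
time_s: 35.47
position: [0.1928, 0.2703, 0.3762]
tool_rot: [-3.091, -1.002, 1.413]
wrist_force: [0.7, -0.2, -0.1]
gripper_width: 0.004
finger_force: 0.0
```

Emit:
send_rows(moves=[[[-1, -0.3, 0], 0, -1]])

```text
time_s: 35.55
position: [0.1994, 0.2641, 0.3671]
tool_rot: [-3.077, -0.978, 1.414]
wrist_force: [-0.1, 0.2, 0.4]
gripper_width: 0.0
finger_force: 0.0
```

Emit:
send_rows(moves=[[[-1, -0.3, 0], 0, -1]])

```text
time_s: 35.63
position: [0.2066, 0.2564, 0.3577]
tool_rot: [-3.063, -0.955, 1.416]
wrist_force: [-0.6, 0.8, 0.4]
gripper_width: -0.002
finger_force: 0.0
```

Emit:
send_rows(moves=[[[-1, -0.3, 0], 0, -1]])

```text
time_s: 35.72
position: [0.2146, 0.2468, 0.3478]
tool_rot: [-3.048, -0.934, 1.419]
wrist_force: [-0.2, -0.6, 0.8]
gripper_width: -0.001
finger_force: 0.0
```

Emit:
send_rows(moves=[[[-1, -0.3, 0], 0, -1]])

```text
time_s: 35.8
position: [0.2234, 0.2352, 0.3371]
tool_rot: [-3.034, -0.914, 1.422]
wrist_force: [0.2, 1.2, -0.1]
gripper_width: -0.003
finger_force: 0.0
```

Emit:
send_rows(moves=[[[-1, -0.3, 0], 0, -1]])

```text
time_s: 35.88
position: [0.2327, 0.2213, 0.3252]
tool_rot: [-3.018, -0.897, 1.425]
wrist_force: [0.3, -0.2, -0.7]
gripper_width: -0.003
finger_force: 0.0
```

Emit:
send_rows(moves=[[[-1, -0.3, 0], 0, -1]])

```text
time_s: 35.97
position: [0.2424, 0.2049, 0.312]
tool_rot: [-3.002, -0.881, 1.429]
wrist_force: [0.7, 1.1, 0.2]
gripper_width: -0.004
finger_force: 0.0
```

Emit:
send_rows(moves=[[[-1, -0.3, 0], 0, -1]])

```text
time_s: 36.05
position: [0.2521, 0.1858, 0.297]
tool_rot: [-2.986, -0.868, 1.432]
wrist_force: [0.6, -0.2, -0.3]
gripper_width: -0.001
finger_force: 0.0
```

Emit:
send_rows(moves=[[[-1, -0.3, 0], 0, -1]])

```text
time_s: 36.13
position: [0.2611, 0.164, 0.2799]
tool_rot: [-2.971, -0.858, 1.435]
wrist_force: [1.4, -0.0, -0.3]
gripper_width: -0.001
finger_force: 0.0
```

Emit:
send_rows(moves=[[[-1, -0.3, 0], 0, -1]])

```text
time_s: 36.22
position: [0.2688, 0.1395, 0.2604]
tool_rot: [-2.956, -0.85, 1.438]
wrist_force: [0.5, -0.4, -1.3]
gripper_width: 0.002
finger_force: 0.0
```

Run:
```python
from plan import *
pl=np.array([.452,.3125,.104]);tip=pl+[0,0,.03]-.176*tz
W=[P0+[.03,0,.06],tip+[-.1,0,.12],tip+[0,0,.08],tip,tip-[0,0,.05]]
plan(W,[0]*5,q0,P0,R)
```

```text
36.22 q [-0.061 -0.291  2.569  0.914  1.244 -0.498] pos [0.269 0.139 0.26 ] tz [-0.085  0.757 -0.648] ty [ 0.993  0.007 -0.122] az 96.41866135368558 dl 40.416657484057914
ratchet dir [-0.103  1.     0.   ] world [ 0.647 -0.04  -0.131]
[0.299 0.139 0.32 ] shift [ 0.239  0.112 -0.207] tw 0.0 rows 1.6 q [-0.056 -0.331  2.463  0.883  1.331 -0.376] 0.0
[0.367 0.179 0.368] shift [ 0.339  0.311 -0.033] tw 0.0 rows 2.2 q [ 0.059 -0.225  2.29   0.911  1.296 -0.258] 0.0
[0.467 0.179 0.328] shift [-0.106  0.521  0.087] tw 0.0 rows 2.6 q [ 0.046  0.034  2.14   0.934  1.238 -0.356] 0.0
[0.467 0.179 0.248] shift [-0.301  0.049  0.259] tw 0.0 rows 1.9 q [ 0.046  0.154  2.19   0.99   1.14  -0.506] 0.0
[0.467 0.179 0.198] shift [-0.188  0.03   0.162] tw 0.0 rows 1.2 q [ 0.046  0.243  2.208  1.035  1.084 -0.607] 0.0
```

Emit:
send_rows(moves=[[[0.24, 0.11, -0.21], 0, -1], [[0.24, 0.11, -0.21], 0, -1], [[0.58, 0.42, -0.24], 0, -1], [[0.58, 0.42, -0.24], 0, -1], [[0.58, 0.42, -0.24], 0, -1], [[0.47, 0.94, -0.15], 0, -1], [[0.47, 0.94, -0.15], 0, -1], [[0.47, 0.94, -0.15], 0, -1], [[0.47, 0.94, -0.15], 0, -1], [[0.47, 0.94, -0.15], 0, -1]])

```text
time_s: 37.05
position: [0.4656, 0.1806, 0.3261]
tool_rot: [-2.949, -0.849, 1.433]
wrist_force: [-0.3, 1.1, -0.0]
gripper_width: 0.003
finger_force: 0.0
```

Run:
```python
from plan import *
h=np.r_[tz[:2],0];h/=np.linalg.norm(h)
pl=np.array([.452,.3125,0])+.005*h
for z in(.13,.104+.008,.0965,.09):
    t=pl+[0,0,z]-.173*tz;print(z,t,R.inv().apply(t-P0)/.2)
```

```text
37.05 q [ 0.05   0.037  2.142  0.934  1.236 -0.354] pos [0.466 0.181 0.326] tz [-0.088  0.756 -0.649] ty [ 0.992  0.007 -0.127] az 96.66526895609371 dl 40.42917548712917
ratchet dir [ 0.064  1.    -0.   ] world [ 0.648  0.032 -0.051]
0.13 [0.467 0.187 0.242] [-0.294  0.059  0.294]
0.11199999999999999 [0.467 0.187 0.224] [-0.362  0.07   0.353]
0.0965 [0.467 0.187 0.209] [-0.42   0.08   0.403]
0.09 [0.467 0.187 0.202] [-0.445  0.084  0.424]
```

Emit:
send_rows(moves=[[[-0.15, 0.03, 0.15], 0, -1], [[-0.29, 0.06, 0.29], 0, -1], [[-0.33, 0.06, 0.32], 0, -1], [[-0.36, 0.07, 0.35], 0, -1], [[-0.36, 0.07, 0.35], 0, -1], [[-0.36, 0.07, 0.35], 0, -1]])

```text
time_s: 37.55
position: [0.4669, 0.1882, 0.2289]
tool_rot: [-2.959, -0.852, 1.442]
wrist_force: [0.3, 2.0, -0.5]
gripper_width: 0.001
finger_force: 0.0
```

Run:
```python
from plan import *
print("F",s["wrist_force"])
P,_=snapshot("top");P2,_=snapshot("side")
cv2.imwrite("pics/press.png",np.hstack([cv2.resize(P[190:330,80:220],(400,400),interpolation=2),cv2.resize(P2[90:210,170:290],(400,400),interpolation=2)]))
```

```text
37.55 q [ 0.065  0.19   2.195  1.017  1.108 -0.541] pos [0.467 0.188 0.229] tz [-0.085  0.757 -0.648] ty [ 0.993  0.009 -0.12 ] az 96.42287868694278 dl 40.3618507362622
ratchet dir [ 0.085  1.    -0.   ] world [ 0.646  0.042 -0.036]
F [ 0.313  1.981 -0.452]
```

View pics/press.png

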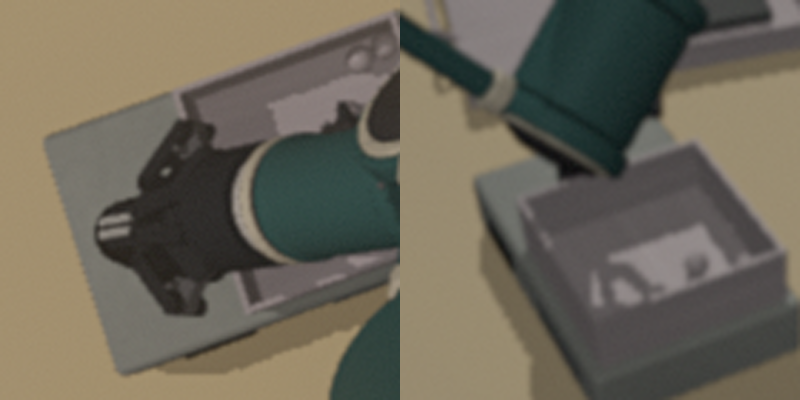

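In the left crop the closed fingertips are at (115,228), over the plunger head. I'll press down in steps.

Emit:
send_rows(moves=[[[-0.019, 0.003, 0.016], 0, -1], [[-0.037, 0.006, 0.032], 0, -1], [[-0.056, 0.009, 0.048], 0, -1], [[-0.056, 0.009, 0.048], 0, -1], [[-0.056, 0.009, 0.048], 0, -1]])

```text
time_s: 38.07
position: [0.4679, 0.1884, 0.2138]
tool_rot: [-2.961, -0.853, 1.443]
wrist_force: [1.1, -1.6, 6.5]
gripper_width: -0.003
finger_force: 3.1
```

Emit:
send_rows(moves=[[[-0.009, 0.001, 0.008], 0, -1], [[-0.009, 0.001, 0.008], 0, -1], [[-0.009, 0.001, 0.008], 0, -1]])

```text
time_s: 38.32
position: [0.4678, 0.1885, 0.2116]
tool_rot: [-2.962, -0.853, 1.443]
wrist_force: [1.6, -2.6, 7.4]
gripper_width: -0.003
finger_force: 3.5
```

Emit:
send_rows(moves=[[[-0.009, 0.001, 0.008], 0, -1], [[-0.017, 0.003, 0.015], 0, -1], [[-0.017, 0.003, 0.015], 0, -1], [[-0.017, 0.003, 0.015], 0, -1]])

```text
time_s: 38.65
position: [0.468, 0.1885, 0.2073]
tool_rot: [-2.962, -0.853, 1.444]
wrist_force: [1.4, -2.7, 9.2]
gripper_width: 0.001
finger_force: 4.4
```

Emit:
send_rows(moves=[[[-0.009, 0.001, 0.008], 0, -1], [[-0.009, 0.001, 0.008], 0, -1], [[-0.009, 0.001, 0.008], 0, -1]])

```text
time_s: 38.9
position: [0.4682, 0.1885, 0.2062]
tool_rot: [-2.962, -0.855, 1.445]
wrist_force: [-1.3, -8.2, 16.4]
gripper_width: 0.0
finger_force: 8.1
```

Emit:
send_rows(moves=[[[-0.006, 0.001, 0.005], 0, -1], [[-0.006, 0.001, 0.005], 0, -1], [[-0.006, 0.001, 0.005], 0, -1]])

```text
time_s: 39.15
position: [0.4684, 0.1884, 0.2057]
tool_rot: [-2.963, -0.857, 1.446]
wrist_force: [-2.9, -11.3, 23.4]
gripper_width: 0.0
finger_force: 11.6
```

Emit:
send_rows(moves=[[[0.04, -0.01, -0.03], 0, -1], [[0.1, -0.02, -0.09], 0, -1], [[0.2, -0.03, -0.17], 0, -1], [[0.35, -0.05, -0.3], 0, -1], [[0.5, -0.08, -0.43], 0, -1], [[0.5, -0.08, -0.43], 0, -1]])

```text
time_s: 39.65
position: [0.4688, 0.1892, 0.3426]
tool_rot: [-2.975, -0.856, 1.455]
wrist_force: [2.1, 0.3, 1.2]
gripper_width: -0.001
finger_force: 0.0
```

Run:
```python
from plan import *
W=[P0+[-.06,-.15,.05],P0+[-.03,-.33,.08]]
plan(W,[0]*2,q0,P0,R)
```

```text
39.65 q [ 0.066  0.02   2.124  0.939  1.237 -0.334] pos [0.469 0.189 0.343] tz [-0.078  0.759 -0.647] ty [ 0.994  0.01  -0.109] az 95.89637221758787 dl 40.29480142466985
ratchet dir [ 0.087  1.    -0.   ] world [ 0.645  0.043 -0.028]
[0.409 0.039 0.393] shift [-0.323 -0.333 -0.707] tw 0.0 rows 4.1 q [-0.275 -0.147  2.179  0.789  1.535 -0.443] 0.0
[ 0.439 -0.141  0.423] shift [-0.462  0.124 -0.792] tw 0.0 rows 4.4 q [-0.59   0.019  1.965  0.64   1.759 -0.628] 0.0
```

The force climbed steeply to 23 N at the stop, so the plunger was fully down. Next I'll back off and check the scene.

Emit:
send_rows(moves=[[[-0.1, -0.1, -0.2], 0, -1], [[-0.2, -0.2, -0.4], 0, -1], [[-0.32, -0.33, -0.6], 0, -1], [[-0.32, -0.33, -0.71], 0, -1], [[-0.5, -0.28, -1], 0, -1], [[-0.5, -0.28, -1], 0, -1], [[-0.5, -0.28, -1], 0, -1], [[-0.5, -0.28, -1], 0, -1], [[-0.5, -0.28, -1], 0, -1]])

```text
time_s: 40.4
position: [0.4193, -0.0285, 0.3951]
tool_rot: [-2.956, -0.851, 1.44]
wrist_force: [-0.0, -0.5, 0.5]
gripper_width: 0.0
finger_force: 0.0
```

Run:
```python
from plan import *
from balls import balls
from cupfit import *
P=balls("top");P,D=snapshot("top");C=cloud("top",D);print(cupfit(C,D>0,np.array([.564,-.273])))
q_=C[D>0]
h=q_[(np.hypot(q_[:,0]-.452,q_[:,1]-.3125)<.012)];print("plunger z",np.median(h[:,2]))
print(s["wrist_force"],s["time_s"])
cv2.imwrite("pics/final.png",P)
```

```text
40.4 q [-0.408 -0.085  2.119  0.723  1.621 -0.521] pos [ 0.419 -0.029  0.395] tz [-0.087  0.757 -0.648] ty [ 0.993  0.01  -0.122] az 96.54193647184228 dl 40.3787482982294
ratchet dir [-0.634  1.     0.   ] world [ 0.595 -0.257 -0.38 ]
top 152 [0.578 0.152 0.075] [ 0.062 -0.055]
top 72 [0.536 0.125 0.075] [ 0.014 -0.066]
top 79 [0.533 0.168 0.075] [ 0.026 -0.024]
top 77 [0.501 0.135 0.075] [-0.016 -0.044]
top 73 [0.487 0.107 0.075] [-0.038 -0.066]
(array([ 0.564, -0.272]), 568, np.float64(0.0007686101072030866))
plunger z 0.10306376137800055
[-0.05  -0.466  0.513] 40.4
```

View pics/final.png

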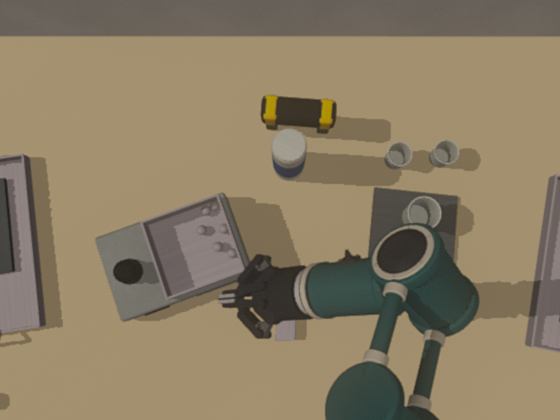

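The final picture shows six balls in the pan (around (212,228)) and the cup standing on the plate at (422,213). The plunger is up at (127,271), and the can and yoke are where they were. The arm touches nothing.

```bash
python3 -c "
from workcell import *
print(sign_off())"
```

```text
the job is handed in; nothing more can be done
None
```

I handed the job in at about 40 s: all six balls are in the pan, the empty cup stands released on the plate, and the plunger was pressed to its stop and is up again; the hand-in returned no verdict, and one joint reading (2.571 rad against the stated 2.57 rad range) touched its limit while I was tilting the tool.

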